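# Dock the probes and snap their battery covers home

### The job

The powder moisture probes on the bench have fresh batteries and their orange covers sit loose on top. Carry every probe level, held at its yellow balance band, into a lane of the service dock of its own, head between the wide guides, and leave the covers sprung up until all are docked; then press each cover with the foot of the red-handled seating tool, square and flat, until it clicks home and sits level, never with the gripper itself. Finally stand the tool upright in its blue tray, and leave the other things on the bench where they are.

Things in the scene. Friction and masses are not known exactly. Their poses are not given: they have to be found in the camera images.
- probe1: heavy-headed probe, about 0.4 kg, maybe absent. Origin: on its flat underside, below its balance point (8 mm yellow band on the shaft); x along the shaft to the head, z up. Steel shaft 16 mm thick, axis 20 mm up, x = +23 to -137 mm. Blue head x = +23 to +83, 44 wide, 34 high. Black tail block x = -121 to -137, 24 wide, 28 high. Underside lies flat on head and tail. Held off the band it droops
- cap1: orange battery cover of probe1, a flat plate 46 x 36 x 6 mm over the head. Origin: centre of its underside, 53 mm from the probe's origin along the probe's x; sprung up, that is 44 mm above the probe's underside, home 34 mm; z is the plate's normal, its upper face lies 6 mm above the origin
- cover1 (a joint): how far the cover of probe1 is pressed in: 0 sprung up, 0.010 m home. A snap fit: it resists with 6 to 8 N (more at a fast push), gives way after about 5 mm, comes up hard against its stop at home, and stays there by itself; 20 N do it no harm
- rock1 (a joint): how crooked the cover of probe1 sits (rad, -0.12 to 0.12, 0 level), about the probe's y axis; it is stiff and stays as left; a flat square push of a few newtons levels it, a slanting or lopsided one tips it
- probe2: a probe the same as probe1 in every way; maybe absent
- cap2: orange battery cover of probe2, a flat plate 46 x 36 x 6 mm over the head. Origin: centre of its underside, 53 mm from the probe's origin along the probe's x; sprung up, that is 44 mm above the probe's underside, home 34 mm; z is the plate's normal, its upper face lies 6 mm above the origin
- cover2 (a joint): how far the cover of probe2 is pressed in: 0 sprung up, 0.010 m home. A snap fit: it resists with 6 to 8 N (more at a fast push), gives way after about 5 mm, comes up hard against its stop at home, and stays there by itself; 20 N do it no harm
- rock2 (a joint): how crooked the cover of probe2 sits (rad, -0.12 to 0.12, 0 level), about the probe's y axis; it is stiff and stays as left; a flat square push of a few newtons levels it, a slanting or lopsided one tips it
- probe3: a probe the same as probe1 in every way; maybe absent
- cap3: orange battery cover of probe3, a flat plate 46 x 36 x 6 mm over the head. Origin: centre of its underside, 53 mm from the probe's origin along the probe's x; sprung up, that is 44 mm above the probe's underside, home 34 mm; z is the plate's normal, its upper face lies 6 mm above the origin
- cover3 (a joint): how far the cover of probe3 is pressed in: 0 sprung up, 0.010 m home. A snap fit: it resists with 6 to 8 N (more at a fast push), gives way after about 5 mm, comes up hard against its stop at home, and stays there by itself; 20 N do it no harm
- rock3 (a joint): how crooked the cover of probe3 sits (rad, -0.12 to 0.12, 0 level), about the probe's y axis; it is stiff and stays as left; a flat square push of a few newtons levels it, a slanting or lopsided one tips it
- lane1 (a point): first of three parallel lanes, 76 mm apart, of the fixed grey dock plate (250 x 236 x 12 mm). Point: on the plate's top, 12 mm over the bench, at a yellow patch, where a probe's origin belongs; x along the lane to the head end, z up. White guide ribs 12 mm high: for the head at x = 28 to 78 mm, 54 mm apart; for the tail at x = -100 to -130, 34 mm apart; an end stop beyond the head at x = 92
- lane2 (a point): the same point of lane 2 of the dock, 76 mm to the right (-y) of lane 1's
- lane3 (a point): the same point of lane 3 of the dock, 152 mm to the right (-y) of lane 1's
- stand: fixed blue square tray for the seating tool, 66 x 66 mm. Origin: centre of its underside; its inner floor is 6 mm up and 56 x 56 mm, its rim reaches 14 mm up
- tool: seating tool, 118 mm high, 0.24 kg, standing upright in its tray. Origin: centre of its flat foot, z up to the handle. Black rubber foot disc 36 mm diameter, 18 mm high; thin neck; red square handle 26 x 26 mm from 52 to 118 mm above the foot, faces along x and y
- mortar_big: bystander, leave alone: wooden mortar, 124 mm wide, 65 high; origin at the centre of its underside
- mortar_white: bystander, leave alone: white mortar, 100 mm wide, 55 high; origin at the centre of its underside
- pestle: bystander, leave alone: white pestle standing on its head, 32 mm wide, 105 high; origin at the centre of its underside
- jar_a: bystander, leave alone: small jar with white cap, 44 mm wide, 55 high; origin at the centre of its underside
- jar_b: bystander, leave alone: small jar with green cap, 44 mm wide, 55 high; origin at the centre of its underside
- bottle: bystander, leave alone: bottle with blue cap, 52 mm wide, 120 high; origin at the centre of its underside
- mouse: bystander, leave alone: black computer mouse, 105 x 60 x 30 mm; origin at the centre of its underside
Things that resemble listed ones, but are neither listed nor needed, are in the scene too. What is shaped like the tool but purple is not meant.

How it is judged:
On the way, in this order (a step that is already met when the one before it is completed fails the run):
1. every probe lies in a lane of the dock, head at the head end, with all covers still sprung up (((horizontal distance between probe1 and lane1 below 0.015 m and z of probe1 in the frame of lane1 below 0.006 m and angle between the x axis of probe1 and the x axis of lane1, either way round below 0.12 rad and x of cap1 in the frame of lane1 above 0.03 m) or (horizontal distance between probe1 and lane2 below 0.015 m and z of probe1 in the frame of lane2 below 0.006 m and angle between the x axis of probe1 and the x axis of lane2, either way round below 0.12 rad and x of cap1 in the frame of lane2 above 0.03 m) or (horizontal distance between probe1 and lane3 below 0.015 m and z of probe1 in the frame of lane3 below 0.006 m and angle between the x axis of probe1 and the x axis of lane3, either way round below 0.12 rad and x of cap1 in the frame of lane3 above 0.03 m)) and angle between each of probe1, probe2, probe3's own z axis and vertical below 0.12 rad and value of joint each of cover1, cover2, cover3 below 0.005 m and ((horizontal distance between probe2 and lane1 below 0.015 m and z of probe2 in the frame of lane1 below 0.006 m and angle between the x axis of probe2 and the x axis of lane1, either way round below 0.12 rad and x of cap2 in the frame of lane1 above 0.03 m) or (horizontal distance between probe2 and lane2 below 0.015 m and z of probe2 in the frame of lane2 below 0.006 m and angle between the x axis of probe2 and the x axis of lane2, either way round below 0.12 rad and x of cap2 in the frame of lane2 above 0.03 m) or (horizontal distance between probe2 and lane3 below 0.015 m and z of probe2 in the frame of lane3 below 0.006 m and angle between the x axis of probe2 and the x axis of lane3, either way round below 0.12 rad and x of cap2 in the frame of lane3 above 0.03 m)) and ((horizontal distance between probe3 and lane1 below 0.015 m and z of probe3 in the frame of lane1 below 0.006 m and angle between the x axis of probe3 and the x axis of lane1, either way round below 0.12 rad and x of cap3 in the frame of lane1 above 0.03 m) or (horizontal distance between probe3 and lane2 below 0.015 m and z of probe3 in the frame of lane2 below 0.006 m and angle between the x axis of probe3 and the x axis of lane2, either way round below 0.12 rad and x of cap3 in the frame of lane2 above 0.03 m) or (horizontal distance between probe3 and lane3 below 0.015 m and z of probe3 in the frame of lane3 below 0.006 m and angle between the x axis of probe3 and the x axis of lane3, either way round below 0.12 rad and x of cap3 in the frame of lane3 above 0.03 m))), for 0.2 s.
2. every cover has clicked home and sits level (value of joint each of cover1, cover2, cover3 above 0.0085 m and value of joint rock1 between -0.06 and 0.06 rad and value of joint rock2 between -0.06 and 0.06 rad and value of joint rock3 between -0.06 and 0.06 rad), for 0.2 s.
3. the seating tool stands upright in its tray (horizontal distance between tool and stand below 0.015 m and angle between tool's own z axis and vertical below 0.1 rad and z of tool in the frame of stand below 0.011 m), for 0.2 s.
At the end, for the whole second after the job is handed in: Each probe rests flat in its own dock lane, within 15 mm and 0.12 rad of it, head at the head end; its cover is in by over 8.5 mm, level within 0.06 rad; the tool stands on its tray's floor, within 0.1 rad of upright and 15 mm of the centre; all at rest (all of step 2 and all of step 3 and ((horizontal distance between probe1 and lane1 below 0.015 m and z of probe1 in the frame of lane1 below 0.006 m and angle between the x axis of probe1 and the x axis of lane1, either way round below 0.12 rad and x of cap1 in the frame of lane1 above 0.03 m) or (horizontal distance between probe1 and lane2 below 0.015 m and z of probe1 in the frame of lane2 below 0.006 m and angle between the x axis of probe1 and the x axis of lane2, either way round below 0.12 rad and x of cap1 in the frame of lane2 above 0.03 m) or (horizontal distance between probe1 and lane3 below 0.015 m and z of probe1 in the frame of lane3 below 0.006 m and angle between the x axis of probe1 and the x axis of lane3, either way round below 0.12 rad and x of cap1 in the frame of lane3 above 0.03 m)) and angle between each of probe1, probe2, probe3's own z axis and vertical below 0.12 rad and linear speed of each of probe1, probe2, probe3, tool below 0.02 m/s and ((horizontal distance between probe2 and lane1 below 0.015 m and z of probe2 in the frame of lane1 below 0.006 m and angle between the x axis of probe2 and the x axis of lane1, either way round below 0.12 rad and x of cap2 in the frame of lane1 above 0.03 m) or (horizontal distance between probe2 and lane2 below 0.015 m and z of probe2 in the frame of lane2 below 0.006 m and angle between the x axis of probe2 and the x axis of lane2, either way round below 0.12 rad and x of cap2 in the frame of lane2 above 0.03 m) or (horizontal distance between probe2 and lane3 below 0.015 m and z of probe2 in the frame of lane3 below 0.006 m and angle between the x axis of probe2 and the x axis of lane3, either way round below 0.12 rad and x of cap2 in the frame of lane3 above 0.03 m)) and ((horizontal distance between probe3 and lane1 below 0.015 m and z of probe3 in the frame of lane1 below 0.006 m and angle between the x axis of probe3 and the x axis of lane1, either way round below 0.12 rad and x of cap3 in the frame of lane1 above 0.03 m) or (horizontal distance between probe3 and lane2 below 0.015 m and z of probe3 in the frame of lane2 below 0.006 m and angle between the x axis of probe3 and the x axis of lane2, either way round below 0.12 rad and x of cap3 in the frame of lane2 above 0.03 m) or (horizontal distance between probe3 and lane3 below 0.015 m and z of probe3 in the frame of lane3 below 0.006 m and angle between the x axis of probe3 and the x axis of lane3, either way round below 0.12 rad and x of cap3 in the frame of lane3 above 0.03 m))); the robot touches nothing.
It fails at once if a probe tilts more than 0.3 rad while it is carried (more than 70 mm up) ((height (world z) of probe1 above 0.07 m and angle between probe1's own z axis and vertical above 0.3 rad) or (height (world z) of probe2 above 0.07 m and angle between probe2's own z axis and vertical above 0.3 rad) or (height (world z) of probe3 above 0.07 m and angle between probe3's own z axis and vertical above 0.3 rad)).
It fails at once if the gripper itself presses a cover (over 4 N) (contact force between any of the fingers, the arm and cap1 above 4 N or contact force between any of the fingers, the arm and cap2 above 4 N or contact force between any of the fingers, the arm and cap3 above 4 N).
It fails at once if a bystander is pushed more than 40 mm or tipped over (distance of any of mortar_big, mortar_white, pestle, jar_a, jar_b, bottle, mouse from where it was at the start of the episode above 0.04 m or angle between any of mortar_big, mortar_white, pestle, jar_a, jar_b, bottle, mouse's own z axis and vertical above 0.6 rad).
Of probe1, probe2, probe3 only 2 to 3 are there at a start; the rules pass over those that are not, and their reading is None.
At some moment in a run one of probe1, probe2, probe3 may be knocked a few centimetres aside while the robot is not near it.
It also fails if it takes over 210 s, if anything falls off the work surface, if the arm or the gripper's body presses on something with over 40 N, if the wrist force passes 120 N, or if a joint passes its speed limit or range.

### The arm

A 6-joint arm with a two-finger parallel gripper is mounted at the origin on the work surface. World frame = base frame: x ahead of the robot, y to its left, z up, the work surface at z = 0. Lengths are in m, angles in rad, forces in N, time in s.
With the tool pointing down it reaches from about 0.35 to 0.975 m from the base axis. Payload 4.9 kg.
Tool frame: the origin (TCP) lies midway between the tips of the shut fingers; the grasp point (between the pads) lies 19 mm behind it; z points along the fingers, y is the line along which they close (so a half turn about z gives the same grasp; the last joint's range is limited). The gripper opens to 85 mm and grips with 20 to 120 N. Pads are 22 mm wide; open, the fingers measure 114 mm over their backs; the gripper's body (76 mm by 85 mm) begins 54 mm behind the grasp point. The pads swing forward as they close: fully open they stand 13 mm farther back than shut.
Start: joints at [1.171, 0.053, 1.613, -0, 1.476, -0.119], TCP at [0.173, 0.601, 0.231] pointing down, gripper open.
Joint ranges: [-3.01, 3.01], [-1.01, 2.22], [0.06, 2.58], [-1.02, 4.17], [0.09, 2.62], [-3.14, 3.14]. Speed limits (rad/s): [2.57, 2.57, 3.14, 3.14, 3.14, 3.14].

### API

Orientations are given as a unit quaternion [w, x, y, z].
In Python, from plant import manip gives the robot as it stands.
- The arm moves only by the tool carry_out, never from a script. Its argument "moves" is a list of rows, each a list of 7 numbers: the opening, from 0 (shut) to 1 (fully open), then the shift along the tool's x, y, z normalised to -1 to 1, where 1 is 0.4 m, then the turn, a rotation vector about the tool's x, y, z normalised to -1 to 1, where 1 is 0.5 rad. In form: [[grip, dx, dy, dz, rx, ry, rz], ...]. A call has 1 to 8 rows; each row is the pose to reach, as a shift and turn from the pose commanded when the call began, along the tool's axes at that moment; what a row does not reach only later rows make up. A row lasts 1/12 s, in which the tool goes at most 41.7 mm and 7.16 degrees, less where a joint would pass 70% of its speed; a pose out of reach is approached as far as the arm can. A call with a number of a shift or a turn outside -1 to 1 is refused whole. A call with a gripper value outside its range is refused whole. The fingers move at their own pace and stop on an object; the grip force is fixed at half the most. Time passes only in rows, so rows that repeat a pose let the fingers close. It gives the time, the measured TCP pose, the force and the opening at its end, in the units of the state.
- manip.state(): the state, without advancing time (a new reading comes with each control period).
- manip.grab_frame(name): name is "scene" or "top"; returns the picture (480x640x3 uint8, red, green, blue); there is no depth.
- manip.camera_info(name): a dict with "intrinsics" (3x3 intrinsics, pixels), "distortion" ([k1, k2, p1, p2, k3] as OpenCV has them; the pictures are not rectified), "extrinsics" (4x4, takes a point from world to camera coordinates). Camera axes: x right, y down, z forward; pixel columns grow to the right and rows downward; lengths in m; the calibration is good to about 2 mm. A picture is of the moment at which its call begins. camera_info takes no time and is no camera call.
- manip.job_done(): hands the job in, once; it reports no verdict.
The state is a dict: "time": time; "joint_pos": joint angles; "joint_vel": joint speeds; "joint_efforts": joint torques, N m; "tool_pos": TCP position; "tool_rot": TCP orientation; "contact_force": force on the tool from outside, world axes, zero at the start; "ft_torque": the same for the moment, N m; "gripper_width": opening from 0.0 (shut) to 1.0 (fully open).
Only numpy, scipy, OpenCV 4.12 (cv2) and the standard library are available. Lean on these libraries where they do the work, as an engineer would, in place of code of your own. Each camera call takes 0.05 s, during which the arm holds its last target. There are 200 camera calls.

## Working session

There is one attempt and no reset: what is moved stays moved. The work goes in short steps, Python scripts to look and compute and a tool call to move; the robot and the scene stay as the last step left them, time stands still between calls to the robot, and variables do not carry over. Pictures are saved under pics/ and viewed, on a budget of 14 in all, crops included, one or two more only if the job needs it, and the job is handed in when it is done.

Besides the shell and the picture viewer there is one more tool, called after ">>>" by a JSON object that holds its "api" and its "payload", one argument or row to a line. carry_out: Moves the arm, as the interface text tells. Scaled input: -1 to 1 covers 0.4 m each way for a shift and 0.5 rad each way for a turn. Its arguments: {"type":"object","properties":{"moves":{"type":"array"}},"required":["moves"]}

```bash
mkdir -p pics; cat > h.py <<'E'
import numpy as np, cv2
from plant import manip
def grab(n,save=None):
    im=manip.grab_frame(n)
    if save: cv2.imwrite('pics/'+save,im[:,:,::-1])
    return im
def ray(n,uv):
    c=manip.camera_info(n);K=np.array(c['intrinsics']);D=np.array(c['distortion']);E=np.array(c['extrinsics'])
    p=cv2.undistortPoints(np.array(uv,float).reshape(-1,1,2),K,D).reshape(-1,2)
    d=np.c_[p,np.ones(len(p))]@E[:3,:3]
    return -E[:3,:3].T@E[:3,3],d
def onplane(n,uv,z):
    o,d=ray(n,uv);return o+d*((z-o[2])/d[:,2])[:,None]
def proj(n,P):
    c=manip.camera_info(n);E=np.array(c['extrinsics'])
    return cv2.projectPoints(np.array(P,float).reshape(-1,3),cv2.Rodrigues(E[:3,:3])[0],E[:3,3],np.array(c['intrinsics']),np.array(c['distortion']))[0].reshape(-1,2)
E
python3 - <<'E'
from h import *
np.set_printoptions(precision=4,suppress=True)
grab('top','top0.png');grab('scene','scene0.png')
for n in('top','scene'):print(ray(n,[[320,240]]),manip.camera_info(n)['intrinsics'])
print(manip.state())
E
```

```text
(array([ 0.3471, -0.0354,  1.2824]), array([[ 0.1927,  0.0017, -0.9815]])) [[539.0489   0.     317.969 ]
 [  0.     539.0489 228.3145]
 [  0.       0.       1.    ]]
(array([1.5704, 0.4498, 0.7665]), array([[-0.7599, -0.3729, -0.5325]])) [[549.1199   0.     319.173 ]
 [  0.     549.1199 243.2757]
 [  0.       0.       1.    ]]
{'time': 0.1, 'joint_pos': array([ 1.171 ,  0.0533,  1.6142, -0.    ,  1.476 , -0.119 ]), 'joint_vel': array([ 0.0016, -0.0025, -0.0018,  0.0013, -0.0019,  0.0005]), 'joint_efforts': array([ -0.    , -39.4904, -37.1363,  -0.0002,   0.0039,  -0.    ]), 'tool_pos': array([0.173 , 0.6   , 0.2301]), 'tool_rot': array([-0.0002,  0.14  ,  0.9902, -0.0009]), 'contact_force': array([ 0.18  , -0.3479, -0.4579]), 'ft_torque': array([-0.0204,  0.0057, -0.0024]), 'gripper_width': 0.9997990107475292}
```

View pics/top0.png

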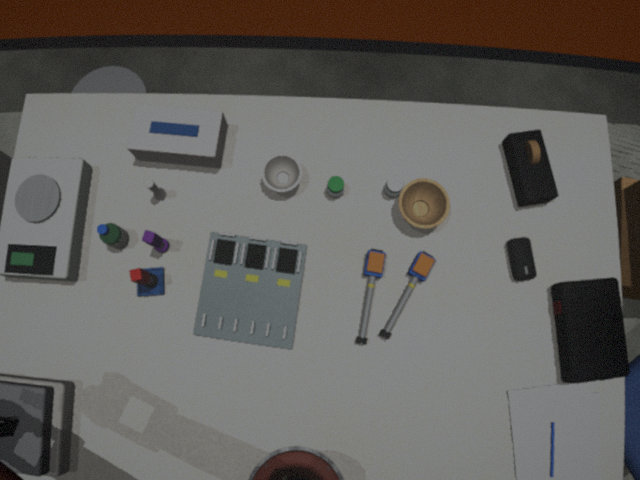

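View pics/scene0.png

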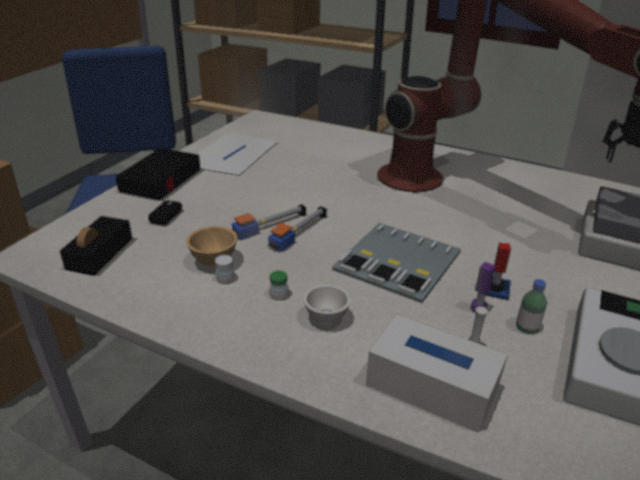

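Two probes: heads at about top (374,262) and (422,266). The dock is at (253,290) with yellow patches at (221,273), (252,278) and (283,283). The red tool in the blue tray is at (145,278). The purple look-alike at (156,241) is not the tool. Next I'll measure and check an enlarged crop.

```bash
cat >> h.py <<'E'
def blobs(im,lo,hi,roi,amin=8):
    x0,y0,x1,y1=roi
    hsv=cv2.cvtColor(im,cv2.COLOR_RGB2HSV);m=cv2.inRange(hsv,np.array(lo),np.array(hi))
    k=np.zeros_like(m);k[y0:y1,x0:x1]=m[y0:y1,x0:x1]
    n,l,s,c=cv2.connectedComponentsWithStats(k)
    return [(s[i,4],c[i],cv2.minAreaRect(np.argwhere(l==i)[:,::-1].astype(np.float32))) for i in range(1,n) if s[i,4]>=amin]
E
python3 - <<'E'
from h import *
np.set_printoptions(precision=4,suppress=True)
im=cv2.imread('pics/top0.png')[:,:,::-1].copy();sc=cv2.imread('pics/scene0.png')[:,:,::-1].copy()
def show(t,n,img,lo,hi,roi,z,a=8):
    for s,c,r in blobs(img,lo,hi,roi,a): print(t,n,s,c,np.round(r[1],1),onplane(n,[c],z)[0])
P=(345,240,450,350);D=(180,220,320,360)
show('orange','top',im,(5,150,100),(18,255,255),P,.05)
show('yellow','top',im,(20,70,80),(35,255,255),P,.028,2)
show('black','top',im,(0,0,0),(180,255,50),P,.028,10)
show('patch','top',im,(20,70,80),(35,255,255),D,.012)
show('patch','scene',sc,(20,70,80),(35,255,255),(330,220,470,300),.012)
show('red','top',im,(0,150,80),(4,255,255),(110,250,190,310),.118)
show('red2','top',im,(172,150,80),(180,255,255),(110,250,190,310),.118)
show('blue','top',im,(100,120,50),(118,255,255),(125,255,190,310),.014)
show('orange','scene',sc,(5,150,100),(18,255,255),(220,200,320,250),.05)
show('yellow','scene',sc,(20,70,80),(35,255,255),(220,200,340,250),.028,2)
show('red','scene',sc,(0,150,80),(4,255,255),(480,230,530,310),.085)
a=cv2.resize(im[225:360,110:310],None,fx=3.5,fy=3.5,interpolation=cv2.INTER_CUBIC)
b=cv2.resize(im[240:350,345:450],None,fx=4,fy=4,interpolation=cv2.INTER_CUBIC)[:472]
c=np.zeros((472,780,3),np.uint8);c[:472,:390]=cv2.resize(im[235:355,110:310],(390,234)).repeat(1,0) if 0 else 0
c=np.zeros((580,790,3),np.uint8);w=cv2.resize(im[230:350,118:310],(460,288),interpolation=cv2.INTER_CUBIC);c[:288,:460]=w
c[:345,460:790]=cv2.resize(im[240:350,345:450],(330,345),interpolation=cv2.INTER_CUBIC)
c[290:580,:320]=cv2.resize(sc[200:254,225:335],(320,157),interpolation=cv2.INTER_CUBIC).repeat(2,0)[:290] if 0 else 0
c[300:530,:460]=cv2.resize(sc[195:255,220:340],(460,230),interpolation=cv2.INTER_CUBIC)
c[350:570,470:690]=cv2.resize(sc[230:310,465:545],(220,220),interpolation=cv2.INTER_CUBIC)
cv2.imwrite('pics/crop1.png',np.clip(c[:,:,::-1]*1.5,0,255).astype(np.uint8))
E
```

```text
orange top 203 [375.3941 261.7192] [12.9 17.3] [ 0.543  -0.1634  0.05  ]
orange top 208 [422.9423 264.649 ] [13.3 17.4] [ 0.5402 -0.2746  0.05  ]
yellow top 23 [411.087  285.0435] [6.3 3.3] [ 0.4943 -0.2509  0.028 ]
yellow top 22 [370.6818 285.1818] [7. 3.] [ 0.4906 -0.1558  0.028 ]
black top 46 [384.3261 333.5217] [8.5 5.8] [ 0.3797 -0.19    0.028 ]
black top 43 [360.7674 340.093 ] [9.1 5.4] [ 0.3629 -0.136   0.028 ]
patch top 83 [220.3253 273.3253] [12.2  6.6] [0.506 0.201 0.012]
patch top 81 [251.6543 277.7531] [12.2  6.5] [0.4987 0.1253 0.012 ]
patch top 84 [283.25   282.3214] [12.3  6.6] [0.4911 0.0497 0.012 ]
patch scene 46 [366.3043 252.2609] [11.4  4.1] [0.4906 0.0496 0.012 ]
patch scene 50 [393.5 261.5] [11.4  4.4] [0.4973 0.1244 0.012 ]
patch scene 54 [422.1111 271.5   ] [12.6  4.4] [0.505  0.2001 0.012 ]
red top 98 [135.5816 274.3061] [10.5 10. ] [0.4815 0.3714 0.118 ]
blue top 251 [155.9004 281.6135] [25.8 25.2] [0.4784 0.3555 0.014 ]
orange scene 66 [243.0303 218.3182] [ 5.7 15.2] [ 0.5476 -0.2769  0.05  ]
orange scene 114 [281.2193 228.9211] [ 9.3 15.5] [ 0.5472 -0.162   0.05  ]
yellow scene 10 [263.  220.5] [3. 2.] [ 0.5009 -0.2457  0.028 ]
yellow scene 14 [295.3571 228.0714] [4.9 2.1] [ 0.4946 -0.1504  0.028 ]
red scene 55 [504.2182 246.6182] [10.   5.9] [0.4205 0.3665 0.085 ]
```

View pics/crop1.png

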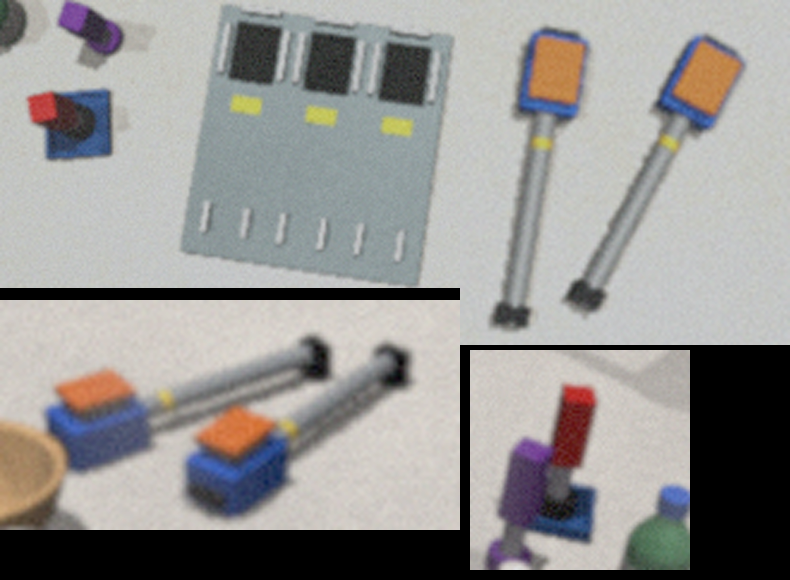

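```bash
cat >> h.py <<'E'
from scipy.spatial.transform import Rotation as R
def q2R(q): return R.from_quat([q[1],q[2],q[3],q[0]])
def down(a): # tool pointing down, tool y at world angle a
    y=np.array([np.cos(a),np.sin(a),0]);z=np.array([0,0,-1.]);return R.from_matrix(np.c_[np.cross(y,z),y,z])
def plan(*targets):
    "targets (x,y,z,yangle): prints shift/turn in move units for each, chained"
    s=manip.state();p=np.array(s['tool_pos']);r=q2R(s['tool_rot'])
    print('t',round(s['time'],2),'p',np.round(p,4),'tilt/yang',np.round(r.as_matrix()[:,2],3),round(float(np.arctan2(*r.as_matrix()[1::-1,1])),3),'F',np.round(s['contact_force'],1),'g',round(s['gripper_width'],3))
    for t in targets:
        q=np.array(t[:3]);rd=down(t[3]);d=r.inv().apply(q-p)/.4;w=(r.inv()*rd).as_rotvec()/.5
        print(np.round(d,3),np.round(w,3),'rows',int(np.ceil(max(np.linalg.norm(d)*.4/.0417,np.linalg.norm(w)*.5/.125))));p,r=q,rd
E
python3 -c "
from h import *
plan((.28,.35,.23,1.35),(.40,.08,.23,1.40),(.4906,-.1555,.20,1.42),(.4906,-.1555,.10,1.42),(.4906,-.1555,.006,1.42))"
```

```text
t 0.1 p [0.173  0.6    0.2301] tilt/yang [-0.001 -0.002 -1.   ] 1.29 F [ 0.2 -0.3 -0.5] g 1.0
[-0.43  -0.526  0.001] [-0.004 -0.001 -0.12 ] rows 7
[-0.441 -0.593  0.   ] [ 0.   0.  -0.1] rows 8
[-0.323 -0.542  0.075] [ 0.    0.   -0.04] rows 7
[0.   0.   0.25] [0. 0. 0.] rows 3
[0.    0.    0.235] [0. 0. 0.] rows 3
```

>>> {"api": "carry_out", "payload": {
  "moves": [
    [0.6,-0.43,-0.526,0,-0.004,0,-0.12],
    [0.6,-0.43,-0.526,0,-0.004,0,-0.12],
    [0.6,-0.43,-0.526,0,-0.004,0,-0.12],
    [0.6,-0.43,-0.526,0,-0.004,0,-0.12],
    [0.6,-0.43,-0.526,0,-0.004,0,-0.12],
    [0.6,-0.43,-0.526,0,-0.004,0,-0.12],
    [0.6,-0.43,-0.526,0,-0.004,0,-0.12],
    [0.6,-0.43,-0.526,0,-0.004,0,-0.12]
  ]
}}

```text
time: 0.77
tool_pos: [0.2813, 0.3475, 0.2308]
tool_rot: [0.001, 0.113, 0.994, 0.0]
contact_force: [0.2, -0.0, 0.2]
gripper_width: 0.601
```

>>> {"api": "carry_out", "payload": {
  "moves": [
    [0.6,-0.441,-0.593,0,0,0,-0.1],
    [0.6,-0.441,-0.593,0,0,0,-0.1],
    [0.6,-0.441,-0.593,0,0,0,-0.1],
    [0.6,-0.441,-0.593,0,0,0,-0.1],
    [0.6,-0.441,-0.593,0,0,0,-0.1],
    [0.6,-0.441,-0.593,0,0,0,-0.1],
    [0.6,-0.441,-0.593,0,0,0,-0.1],
    [0.6,-0.441,-0.593,0,0,0,-0.1]
  ]
}}

```text
time: 1.43
tool_pos: [0.402, 0.0758, 0.2307]
tool_rot: [0.001, 0.089, 0.996, -0.0]
contact_force: [0.1, 0.8, -0.3]
gripper_width: 0.594
```

>>> {"api": "carry_out", "payload": {
  "moves": [
    [0.6,-0.323,-0.542,0.075,0,0,-0.04],
    [0.6,-0.323,-0.542,0.075,0,0,-0.04],
    [0.6,-0.323,-0.542,0.075,0,0,-0.04],
    [0.6,-0.323,-0.542,0.075,0,0,-0.04],
    [0.6,-0.323,-0.542,0.075,0,0,-0.04],
    [0.6,-0.323,-0.542,0.075,0,0,-0.04],
    [0.6,-0.323,-0.542,0.075,0,0,-0.04],
    [0.6,-0.323,-0.542,0.075,0,0,-0.04]
  ]
}}

```text
time: 2.1
tool_pos: [0.491, -0.1559, 0.1991]
tool_rot: [-0.001, 0.077, 0.997, 0.002]
contact_force: [-0.5, -0.2, 0.3]
gripper_width: 0.598
```

```bash
python3 -c "
from h import *
im=grab('top')
for s,c,r in blobs(im,(20,70,80),(35,255,255),(345,240,450,350),3): print(s,c)
for s,c,r in blobs(im,(5,150,100),(18,255,255),(345,240,450,350)): print(s,c)
plan((.4906,-.1555,.10,1.42),(.4906,-.1555,.006,1.42))"
```

```text
26 [370.5        285.07692308]
t 2.15 p [ 0.4908 -0.1545  0.1995] tilt/yang [-0.001  0.004 -1.   ] 1.419 F [0.1 0.5 0.1] g 0.602
[-0.    -0.003  0.249] [ 0.007 -0.004 -0.002] rows 3
[0.    0.    0.235] [0. 0. 0.] rows 3
```

>>> {"api": "carry_out", "payload": {
  "moves": [
    [0.6,0,-0.002,0.24,0.002,0,0],
    [0.6,0,-0.002,0.24,0.002,0,0],
    [0.6,0,-0.002,0.24,0.002,0,0],
    [0.6,0,-0.002,0.3,0.002,0,0],
    [0.6,0,-0.002,0.36,0.002,0,0],
    [0.6,0,-0.002,0.42,0.002,0,0],
    [0.6,0,-0.002,0.483,0.002,0,0],
    [0.6,0,-0.002,0.483,0.002,0,0]
  ]
}}

```text
time: 2.82
tool_pos: [0.4873, -0.1522, 0.0033]
tool_rot: [-0.004, 0.074, 0.997, 0.002]
contact_force: [-0.6, 0.2, -1.0]
gripper_width: 0.603
```

>>> {"api": "carry_out", "payload": {
  "moves": [
    [0,0,0,0,0,0,0],
    [0,0,0,0,0,0,0],
    [0,0,0,0,0,0,0],
    [0,0,0,0,0,0,0],
    [0,0,0,0,0,0,0],
    [0,0,0,0,0,0,0],
    [0,0,0,0,0,0,0],
    [0,0,0,0,0,0,0]
  ]
}}

```text
time: 3.48
tool_pos: [0.4927, -0.1557, 0.0101]
tool_rot: [0.002, 0.075, 0.997, 0.0]
contact_force: [-1.2, 2.1, 6.6]
gripper_width: 0.162
```

>>> {"api": "carry_out", "payload": {
  "moves": [
    [0,0,0,-0.02,0,0,0],
    [0,0,0,-0.04,0,0,0],
    [0,0,0,-0.06,0,0,0],
    [0,0,0,-0.08,0,0,0],
    [0,0,0,-0.09,0,0,0],
    [0,0,0,-0.1,0,0,0],
    [0,0,0,-0.1,0,0,0],
    [0,0,0,-0.1,0,0,0]
  ]
}}

```text
time: 4.15
tool_pos: [0.4908, -0.1554, 0.0473]
tool_rot: [0.0, 0.075, 0.997, 0.0]
contact_force: [0.2, 0.4, -3.8]
gripper_width: 0.157
```

```bash
python3 -c "
from h import *
sc=grab('scene');tp=grab('top')
c=np.zeros((500,800,3),np.uint8)
c[:,:400]=cv2.resize(sc[170:270,220:340],(400,500)) if 0 else cv2.resize(sc[150:275,235:335],(400,500))
c[:,400:]=cv2.resize(tp[235:360,345:445],(400,500))
cv2.imwrite('pics/g1.png',np.clip(c[:,:,::-1]*1.5,0,255).astype(np.uint8))
plan((.4906,-.1555,.1,1.42))"
```

```text
t 4.25 p [ 0.4904 -0.1552  0.0467] tilt/yang [-0.001  0.001 -1.   ] 1.42 F [ 0.6 -0.3 -3.7] g 0.161
[-0.001 -0.    -0.133] [ 0.003 -0.002 -0.   ] rows 2
```

View pics/g1.png

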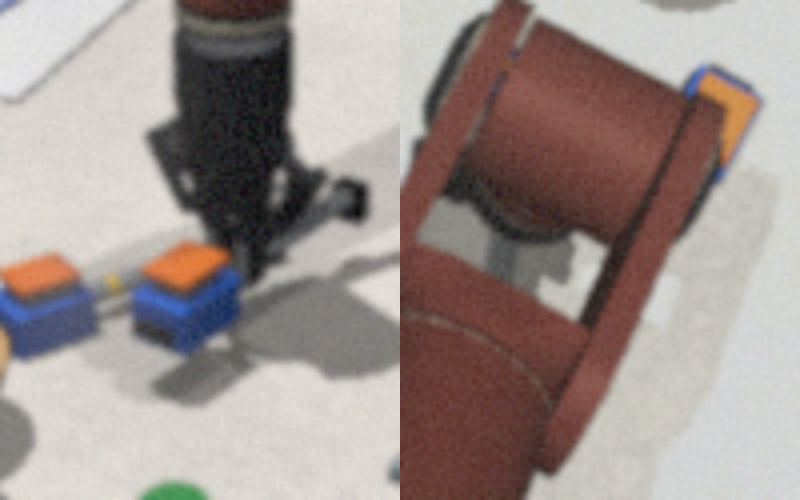

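The right-hand crop half shows the arm covering probe A. The left half shows the head level and lifted, with the cover still up. I'll carry it to lane 1.

```bash
python3 -c "
from h import *
plan((.4906,-.1555,.13,1.42),(.498,.02,.13,1.44),(.5055,.2004,.10,1.473),(.5055,.2004,.019,1.473))"
```

```text
t 4.25 p [ 0.4904 -0.1552  0.0467] tilt/yang [-0.001  0.001 -1.   ] 1.42 F [ 0.6 -0.3 -3.7] g 0.161
[-0.001 -0.    -0.208] [ 0.003 -0.002 -0.   ] rows 2
[0.048 0.437 0.   ] [ 0.    0.   -0.04] rows 5
[0.04  0.45  0.075] [ 0.     0.    -0.066] rows 5
[0.    0.    0.202] [0. 0. 0.] rows 2
```

>>> {"api": "carry_out", "payload": {
  "moves": [
    [0,0,0,-0.03,0,0,0],
    [0,0,0,-0.07,0,0,0],
    [0,0,0,-0.11,0,0,0],
    [0,0,0,-0.15,0,0,0],
    [0,0,0,-0.18,0,0,0],
    [0,0,0,-0.2,0,0,0],
    [0,0,0,-0.208,0,0,0],
    [0,0,0,-0.208,0,0,0]
  ]
}}

```text
time: 4.92
tool_pos: [0.4911, -0.1556, 0.1313]
tool_rot: [0.001, 0.075, 0.997, 0.0]
contact_force: [-0.6, -0.8, -4.5]
gripper_width: 0.163
```

>>> {"api": "carry_out", "payload": {
  "moves": [
    [0,0.005,0.04,0,0,0,0],
    [0,0.011,0.1,0,0,0,-0.01],
    [0,0.02,0.18,0,0,0,-0.02],
    [0,0.029,0.26,0,0,0,-0.03],
    [0,0.037,0.34,0,0,0,-0.04],
    [0,0.044,0.4,0,0,0,-0.04],
    [0,0.048,0.437,0,0,0,-0.04],
    [0,0.048,0.437,0,0,0,-0.04]
  ]
}}

```text
time: 5.58
tool_pos: [0.4969, 0.023, 0.1291]
tool_rot: [-0.001, 0.064, 0.998, 0.001]
contact_force: [-0.0, -0.9, -4.2]
gripper_width: 0.159
```

>>> {"api": "carry_out", "payload": {
  "moves": [
    [0,0.004,0.04,0,0,0,0],
    [0,0.01,0.1,0,0,0,-0.01],
    [0,0.018,0.18,0.01,0,0,-0.03],
    [0,0.025,0.26,0.03,0,0,-0.04],
    [0,0.032,0.34,0.05,0,0,-0.05],
    [0,0.037,0.4,0.065,0,0,-0.06],
    [0,0.04,0.45,0.075,0,0,-0.066],
    [0,0.04,0.45,0.075,0,0,-0.066]
  ]
}}

```text
time: 6.25
tool_pos: [0.5044, 0.2029, 0.0985]
tool_rot: [-0.002, 0.047, 0.999, 0.001]
contact_force: [0.1, -0.6, -4.0]
gripper_width: 0.158
```

```bash
python3 -c "
from h import *
sc=grab('scene');tp=grab('top')
c=np.zeros((500,800,3),np.uint8)
c[:,:400]=cv2.resize(sc[170:295,330:430],(400,500)) 
c[:,400:]=cv2.resize(tp[225:350,180:280],(400,500))
cv2.imwrite('pics/g2.png',np.clip(c[:,:,::-1]*1.5,0,255).astype(np.uint8))
plan((.5055,.2004,.04,1.473),(.5055,.2004,.019,1.473))"
```

```text
t 6.35 p [0.505  0.2004 0.0995] tilt/yang [-0.002 -0.    -1.   ] 1.474 F [-0.4 -1.  -5.2] g 0.159
[-0.002  0.     0.149] [-0.001 -0.004  0.002] rows 2
[0.    0.    0.052] [0. 0. 0.] rows 1
```

View pics/g2.png

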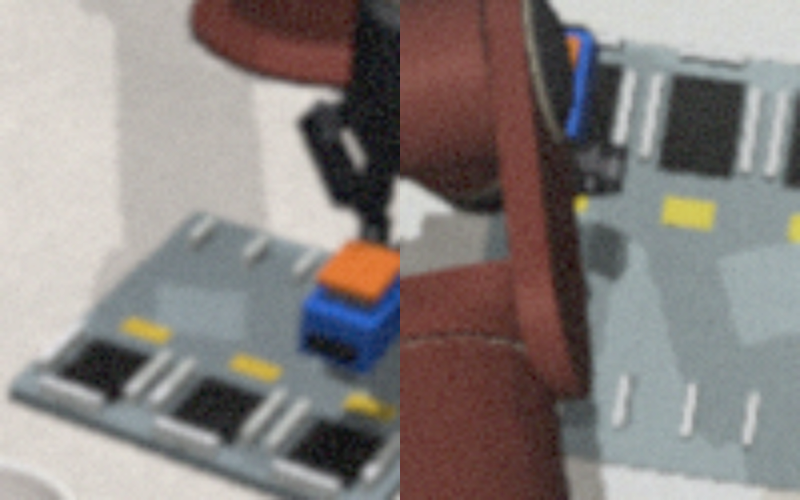

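>>> {"api": "carry_out", "payload": {
  "moves": [
    [0,0,0,0.03,0,0,0],
    [0,0,0,0.07,0,0,0],
    [0,0,0,0.11,0,0,0],
    [0,0,0,0.15,0,0,0],
    [0,0,0,0.17,0,0,0],
    [0,0,0,0.185,0,0,0],
    [0,0,0,0.2,0,0,0],
    [0,0,0,0.2,0,0,0]
  ]
}}

```text
time: 7.02
tool_pos: [0.5065, 0.2004, 0.0221]
tool_rot: [0.0, 0.049, 0.999, 0.0]
contact_force: [-1.8, -0.5, 1.0]
gripper_width: 0.16
```

```bash
python3 -c "
from h import *
sc=grab('scene')
for s,c,r in blobs(sc,(5,150,100),(18,255,255),(340,180,520,300)): print(s,c,onplane('scene',[c],.062+.0015))
print(np.array([.5055,.2004])+.053*np.array([.9952,-.0978]))
plan()"
```

```text
195 [414.75384615 265.23076923] [[0.56198766 0.19463264 0.0635    ]]
[0.5582456 0.1952166]
t 7.07 p [0.5067 0.2005 0.0221] tilt/yang [ 0.002  0.001 -1.   ] 1.472 F [-1.8 -1.8  0.7] g 0.159
```

>>> {"api": "carry_out", "payload": {
  "moves": [
    [0.25,0,0,0,0,0,0],
    [0.4,0,0,0,0,0,0],
    [0.45,0,0,0,0,0,0],
    [0.45,0,0,0,0,0,0],
    [0.45,0,0,-0.02,0,0,0],
    [0.45,0,0,-0.08,0,0,0],
    [0.45,0,0,-0.18,0,0,0],
    [0.45,0,0,-0.28,0,0,0]
  ]
}}

```text
time: 7.73
tool_pos: [0.5043, 0.2005, 0.133]
tool_rot: [-0.001, 0.049, 0.999, 0.0]
contact_force: [1.9, 0.0, -0.0]
gripper_width: 0.448
```

```bash
python3 -c "
from h import *
plan((.50,.02,.16,1.25),(.4936,-.2502,.15,1.086),(.4936,-.2502,.006,1.086))"
```

```text
t 7.73 p [0.5043 0.2005 0.133 ] tilt/yang [-0.003  0.    -1.   ] 1.473 F [ 1.9  0.  -0. ] g 0.448
[-0.033 -0.45  -0.067] [-0.001 -0.006  0.446] rows 5
[-0.198 -0.646  0.025] [0.    0.    0.328] rows 7
[0.   0.   0.36] [0. 0. 0.] rows 4
```

>>> {"api": "carry_out", "payload": {
  "moves": [
    [0.5,-0.033,-0.45,-0.067,0,-0.003,0.446],
    [0.5,-0.033,-0.45,-0.067,0,-0.003,0.446],
    [0.5,-0.033,-0.45,-0.067,0,-0.003,0.446],
    [0.5,-0.033,-0.45,-0.067,0,-0.003,0.446],
    [0.5,-0.033,-0.45,-0.067,0,-0.003,0.446],
    [0.5,-0.033,-0.45,-0.067,0,-0.003,0.446],
    [0.5,-0.033,-0.45,-0.067,0,-0.003,0.446]
  ]
}}

```text
time: 8.32
tool_pos: [0.5015, 0.0198, 0.1602]
tool_rot: [0.001, 0.161, 0.987, 0.001]
contact_force: [0.2, 0.4, -0.3]
gripper_width: 0.499
```

>>> {"api": "carry_out", "payload": {
  "moves": [
    [0.6,-0.198,-0.646,0.025,0,0,0.328],
    [0.6,-0.198,-0.646,0.025,0,0,0.328],
    [0.6,-0.198,-0.646,0.025,0,0,0.328],
    [0.6,-0.198,-0.646,0.025,0,0,0.328],
    [0.6,-0.198,-0.646,0.025,0,0,0.328],
    [0.6,-0.198,-0.646,0.025,0,0,0.328],
    [0.6,-0.198,-0.646,0.025,0,0,0.328],
    [0.6,-0.198,-0.646,0.025,0,0,0.328]
  ]
}}

```text
time: 8.98
tool_pos: [0.4951, -0.2522, 0.1489]
tool_rot: [0.001, 0.241, 0.97, 0.0]
contact_force: [-0.7, 0.3, -0.4]
gripper_width: 0.596
```

```bash
python3 -c "
from h import *
im=grab('top');sc=grab('scene')
for n,roi in(('yel',(345,240,450,350)),): 
  for s,c,r in blobs(im,(20,70,80),(35,255,255),roi,3): print('y',s,c)
for s,c,r in blobs(im,(5,150,100),(18,255,255),(190,230,450,350)): print('o',s,c,onplane('top',[c],.05),onplane('top',[c],.062))
for s,c,r in blobs(sc,(5,150,100),(18,255,255),(220,180,520,300)): print('os',s,c,onplane('scene',[c],.05),onplane('scene',[c],.062))
for s,c,r in blobs(sc,(20,70,80),(35,255,255),(220,200,340,250),3): print('ys',s,c)
plan((.4936,-.2502,.006,1.086))"
```

```text
y 21 [411.61904762 285.28571429]
o 229 [221.31004367 248.71615721] [[0.55899064 0.1959472  0.05      ]] [[0.55692774 0.19369421 0.062     ]]
os 66 [242.48484848 218.57575758] [[ 0.54941785 -0.27745726  0.05      ]] [[ 0.5665171  -0.26527633  0.062     ]]
os 176 [415.03977273 265.57386364] [[0.54364179 0.19076361 0.05      ]] [[0.56083778 0.19510271 0.062     ]]
ys 13 [262.92307692 220.46153846]
t 9.08 p [ 0.4952 -0.2489  0.1488] tilt/yang [ 0.001  0.002 -1.   ] 1.086 F [-0.2 -0.1 -0.6] g 0.6
[ 0.002 -0.006  0.357] [0.005 0.    0.001] rows 4
```

>>> {"api": "carry_out", "payload": {
  "moves": [
    [0.6,0.003,0,0.08,0.002,0,0],
    [0.6,0.003,0,0.16,0.002,0,0],
    [0.6,0.003,0,0.22,0.002,0,0],
    [0.6,0.003,0,0.27,0.002,0,0],
    [0.6,0.003,0,0.31,0.002,0,0],
    [0.6,0.003,0,0.34,0.002,0,0],
    [0.6,0.003,0,0.355,0.002,0,0],
    [0.6,0.003,0,0.355,0.002,0,0]
  ]
}}

```text
time: 9.75
tool_pos: [0.4936, -0.2473, 0.0059]
tool_rot: [-0.001, 0.239, 0.971, 0.001]
contact_force: [0.3, -0.3, -0.6]
gripper_width: 0.603
```

>>> {"api": "carry_out", "payload": {
  "moves": [
    [0,0,0,0,0,0,0],
    [0,0,0,0,0,0,0],
    [0,0,0,0,0,0,0],
    [0,0,0,0,0,0,0],
    [0,0,0,0,0,0,0],
    [0,0,0,0,0,0,0],
    [0,0,0,0,0,0,0],
    [0,0,0,0,0,0,0]
  ]
}}

```text
time: 10.42
tool_pos: [0.4951, -0.25, 0.0089]
tool_rot: [0.002, 0.24, 0.971, -0.0]
contact_force: [-0.4, 1.2, 6.2]
gripper_width: 0.16
```

>>> {"api": "carry_out", "payload": {
  "moves": [
    [0,0,0,-0.02,0,0,0],
    [0,0,0,-0.06,0,0,0],
    [0,0,0,-0.1,0,0,0],
    [0,0,0,-0.14,0,0,0],
    [0,0,0,-0.19,0,0,0],
    [0,0,0,-0.25,0,0,0],
    [0,0,0,-0.3,0,0,0],
    [0,0,0,-0.3,0,0,0]
  ]
}}

```text
time: 11.08
tool_pos: [0.4958, -0.2505, 0.1315]
tool_rot: [0.004, 0.24, 0.971, -0.001]
contact_force: [1.2, 0.0, -2.8]
gripper_width: 0.161
```

```bash
python3 -c "
from h import *
plan((.497,-.1,.13,1.28),(.4909,.0497,.10,1.473),(.4909,.0497,.021,1.473))"
```

```text
t 11.08 p [ 0.4958 -0.2505  0.1315] tilt/yang [ 0.007 -0.004 -1.   ] 1.086 F [ 1.2  0.  -2.8] g 0.161
[0.173 0.334 0.002] [-0.002  0.017 -0.388] rows 4
[0.122 0.354 0.075] [ 0.     0.    -0.386] rows 4
[0.    0.    0.197] [0. 0. 0.] rows 2
```

>>> {"api": "carry_out", "payload": {
  "moves": [
    [0,0.015,0.03,0,0,0,-0.04],
    [0,0.045,0.08,0,0,0,-0.1],
    [0,0.08,0.15,0,0,0,-0.18],
    [0,0.115,0.22,0,0,0,-0.26],
    [0,0.145,0.28,0,0,0,-0.33],
    [0,0.165,0.32,0,0,0,-0.37],
    [0,0.173,0.334,0,0,0,-0.388],
    [0,0.173,0.334,0,0,0,-0.388]
  ]
}}

```text
time: 11.75
tool_pos: [0.4932, -0.0965, 0.1247]
tool_rot: [-0.001, 0.143, 0.99, 0.001]
contact_force: [0.2, -0.4, -4.9]
gripper_width: 0.161
```

>>> {"api": "carry_out", "payload": {
  "moves": [
    [0,0.01,0.03,0,0,0,-0.04],
    [0,0.03,0.08,0.01,0,0,-0.1],
    [0,0.055,0.15,0.02,0,0,-0.18],
    [0,0.08,0.22,0.04,0,0,-0.26],
    [0,0.1,0.29,0.06,0,0,-0.33],
    [0,0.114,0.33,0.07,0,0,-0.37],
    [0,0.122,0.354,0.075,0,0,-0.386],
    [0,0.122,0.354,0.075,0,0,-0.386]
  ]
}}

```text
time: 12.42
tool_pos: [0.488, 0.0521, 0.096]
tool_rot: [-0.0, 0.048, 0.999, 0.0]
contact_force: [-0.1, 0.0, -3.9]
gripper_width: 0.16
```

```bash
python3 -c "
from h import *
sc=grab('scene')
plan((.4914,.0497,.04,1.473),(.4914,.0497,.021,1.473))
for s,c,r in blobs(sc,(5,150,100),(18,255,255),(300,150,520,300)): print('os',s,c,onplane('scene',[c],.14))"
```

```text
t 12.47 p [0.4885 0.0509 0.0966] tilt/yang [ 0.    -0.001 -1.   ] 1.474 F [-0.1  0.3 -4.5] g 0.158
[-0.007 -0.002  0.142] [-0.002  0.001  0.001] rows 2
[0.    0.    0.047] [0. 0. 0.] rows 1
os 146 [359.94520548 218.01369863] [[0.54858165 0.04951542 0.14      ]]
os 178 [415.01685393 265.60674157] [[0.67274474 0.2233026  0.14      ]]
```

>>> {"api": "carry_out", "payload": {
  "moves": [
    [0,-0.007,-0.003,0.03,0,0,0],
    [0,-0.007,-0.003,0.07,0,0,0],
    [0,-0.007,-0.003,0.1,0,0,0],
    [0,-0.007,-0.003,0.13,0,0,0],
    [0,-0.007,-0.003,0.155,0,0,0],
    [0,-0.007,-0.003,0.175,0,0,0],
    [0,-0.007,-0.003,0.189,0,0,0],
    [0,-0.007,-0.003,0.189,0,0,0]
  ]
}}

```text
time: 13.13
tool_pos: [0.4918, 0.0492, 0.0214]
tool_rot: [0.0, 0.049, 0.999, -0.0]
contact_force: [-0.6, -0.5, -5.2]
gripper_width: 0.158
```

```bash
python3 -c "
from h import *
sc=grab('scene')
plan()
for s,c,r in blobs(sc,(5,150,100),(18,255,255),(300,150,520,300)): print('os',s,c,onplane('scene',[c],.062))
print(np.array([.4909,.0497])+.053*np.array([.9952,-.0978]))"
```

```text
t 13.18 p [0.4921 0.0493 0.0216] tilt/yang [ 0.002 -0.    -1.   ] 1.473 F [-0.   0.4 -5.1] g 0.162
os 153 [356.56862745 245.58823529] [[0.54643964 0.04445766 0.062     ]]
os 178 [415.0505618  265.61797753] [[0.56099417 0.19518042 0.062     ]]
[0.5436456 0.0445166]
```

Force still shows the full weight, so it is a few mm above the plate. I'll lower it a little more, then release.

>>> {"api": "carry_out", "payload": {
  "moves": [
    [0,0,0,0.003,0,0,0],
    [0,0,0,0.006,0,0,0],
    [0,0,0,0.008,0,0,0],
    [0,0,0,0.008,0,0,0]
  ]
}}

```text
time: 13.52
tool_pos: [0.4924, 0.0493, 0.0209]
tool_rot: [0.001, 0.049, 0.999, -0.0]
contact_force: [-8.4, 0.2, 12.4]
gripper_width: 0.158
```

>>> {"api": "carry_out", "payload": {
  "moves": [
    [0.25,0,0,0,0,0,0],
    [0.4,0,0,0,0,0,0],
    [0.45,0,0,0,0,0,0],
    [0.45,0,0,0,0,0,0],
    [0.45,0,0,-0.02,0,0,0],
    [0.45,0,0,-0.08,0,0,0],
    [0.45,0,0,-0.18,0,0,0],
    [0.45,0,0,-0.28,0,0,0]
  ]
}}

```text
time: 14.18
tool_pos: [0.49, 0.0495, 0.1305]
tool_rot: [-0.001, 0.049, 0.999, -0.0]
contact_force: [1.3, 0.4, 0.9]
gripper_width: 0.45
```

```bash
python3 -c "
from h import *
plan((.33,.15,.30,1.473),(.33,.30,.32,1.473))"
```

```text
t 14.18 p [0.49   0.0495 0.1305] tilt/yang [-0.002 -0.    -1.   ] 1.473 F [1.3 0.4 0.9] g 0.45
[ 0.424  0.211 -0.423] [-0.001 -0.004 -0.   ] rows 7
[ 0.037  0.373 -0.05 ] [0. 0. 0.] rows 4
```

```bash
python3 -c "
from h import *
plan((.42,-.2,.25,1.473))"
```

```text
t 14.18 p [0.49   0.0495 0.1305] tilt/yang [-0.002 -0.    -1.   ] 1.473 F [1.3 0.4 0.9] g 0.45
[ 0.114 -0.638 -0.298] [-0.001 -0.004 -0.   ] rows 7
```

>>> {"api": "carry_out", "payload": {
  "moves": [
    [0.7,0.114,-0.638,-0.298,0,0,0],
    [0.7,0.114,-0.638,-0.298,0,0,0],
    [0.7,0.114,-0.638,-0.298,0,0,0],
    [0.7,0.114,-0.638,-0.298,0,0,0],
    [0.7,0.114,-0.638,-0.298,0,0,0],
    [0.7,0.114,-0.638,-0.298,0,0,0],
    [0.7,0.114,-0.638,-0.298,0,0,0],
    [0.7,0.114,-0.638,-0.298,0,0,0]
  ]
}}

```text
time: 14.85
tool_pos: [0.4209, -0.2054, 0.2542]
tool_rot: [0.003, 0.052, 0.999, -0.003]
contact_force: [0.4, -0.1, 0.8]
gripper_width: 0.702
```

```bash
python3 -c "
from h import *
np.set_printoptions(precision=4,suppress=True)
sc=grab('scene');tp=grab('top')
c=np.zeros((520,800,3),np.uint8)
c[:300]=cv2.resize(tp[225:315,110:350],(800,300),interpolation=cv2.INTER_CUBIC) if 0 else cv2.resize(tp[225:318,110:358],(800,300),interpolation=cv2.INTER_CUBIC)
c[300:]=cv2.resize(sc[230:285,330:530],(800,220),interpolation=cv2.INTER_CUBIC)
cv2.imwrite('pics/g3.png',np.clip(c[:,:,::-1]*1.5,0,255).astype(np.uint8))
for n,im,roi in(('top',tp,(190,225,330,360)),('scene',sc,(330,180,480,300))):
  for s,c,r in blobs(im,(5,150,100),(18,255,255),roi): print(n,'o',s,c,onplane(n,[c],.062),onplane(n,cv2.boxPoints(r),.062)[:,:2].tolist())
  for s,c,r in blobs(im,(20,70,80),(35,255,255),roi): print(n,'y',s,c,onplane(n,[c],.04))
for s,c,r in blobs(tp,(0,0,0),(180,255,60),(190,305,310,350)): print('tail',s,c,onplane('top',[c],.04))
# tool
hsv=cv2.cvtColor(tp,cv2.COLOR_RGB2HSV)
print(hsv[262:292:2,124:164:2,2]);print(hsv[262:292:2,124:164:2,0])
"
```

```text
top o 237 [221.2363 248.6624] [[0.557  0.1939 0.062 ]] [[0.5388843648001528, 0.2115879303210769], [0.5789643720941268, 0.2086266461841102], [0.5753569493810511, 0.1764394200453973], [0.5353885560502665, 0.1795922059099321]]
top o 215 [286.1209 257.0326] [[0.5438 0.0428 0.062 ]] [[0.5248318405665877, 0.05908759118669767], [0.5656888548239547, 0.055535792892280715], [0.5626745228412364, 0.026333467789585834], [0.5218797886209419, 0.030067561308816305]]
top y 62 [220.8226 273.0323] [[0.5032 0.1947 0.04  ]]
top y 82 [251.622  277.7927] [[0.4953 0.1218 0.04  ]]
top y 64 [283.3906 281.7188] [[0.4893 0.0476 0.04  ]]
scene o 139 [356.3165 245.9856] [[0.5483 0.0446 0.062 ]] [[0.5716814605976095, 0.02968554935449308], [0.5289551450444006, 0.016218867987314645], [0.5251883246548412, 0.06042524574975755], [0.5676162405321783, 0.072531749886392]]
scene o 175 [415.0114 265.5886] [[0.5609 0.1951 0.062 ]] [[0.5831300900484677, 0.1790883845205602], [0.5327461749724678, 0.17129088633095801], [0.536470712430086, 0.21241685292018508], [0.5861069864364946, 0.21879869508642893]]
scene y 9 [367.8889 244.  
[... 2095 characters left out ...]
 106 108
  109 111]
 [ 23  30  50   1   0   1   1   0   1 179  10   0   5  90 165 113 108 107
  108 110]
 [ 36  30  75 179   1   1   0   2   2   2   6 177   2 175 120   6  60 110
  108 109]
 [ 15  45  60   9   0   1 178 178   6   2 171   2   3 160  66  23  40 109
  108 111]
 [ 48  30  45  45  50  18   4 178 173   5   0   5   0   8 150  90 150 111
  109 107]
 [ 60  60  42  45  48  30 106 123 137 120   0  23 120   0  30  15 115 108
  110 110]
 [ 45  50  15  53  30  50 107 111 113 110 109 110   0  60 120 111 111 108
  110 108]
 [ 42  60  30  15  40  45 103 110 114 106 114 110 108 110 111 110 110 107
  109 108]
 [ 30  38  23  90  20  38  99 107 111 106 108 108 110 107 109 108 110 108
  108 108]]
```

View pics/g3.png

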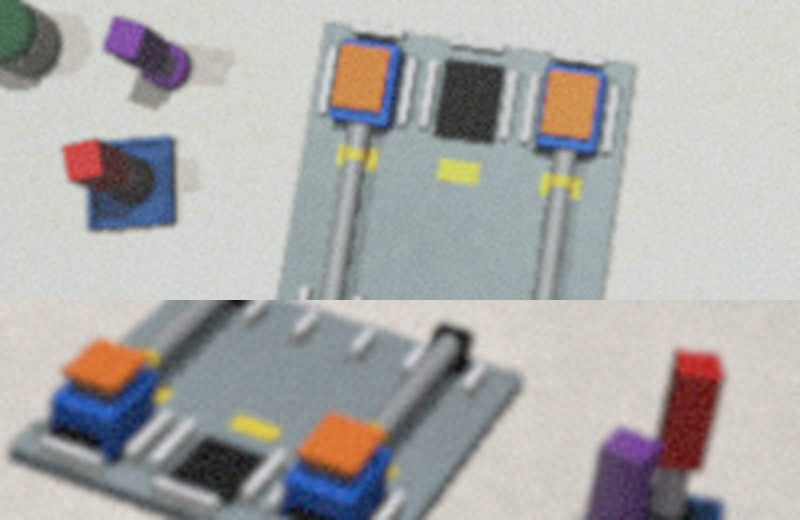

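```bash
python3 -c "
from h import *
np.set_printoptions(precision=4,suppress=True)
sc=grab('scene');tp=grab('top')
for n,im,roi in(('top',tp,(115,255,165,300)),('scene',sc,(485,230,525,290))):
  for V in (100,115,125):
   for h in((0,120,V),(10,255,255)),((170,120,V),(180,255,255)):
    for s,c,r in blobs(im,*h,roi,15): print(n,V,s,c,np.round(r[1],1),onplane(n,[c],.118)); print(onplane(n,cv2.boxPoints(r),.118)[:,:2].tolist())
# tray: outline box
m=cv2.inRange(cv2.cvtColor(tp,cv2.COLOR_RGB2HSV),np.array([98,90,40]),np.array([120,255,255]));k=np.zeros_like(m);k[255:310,130:172]=m[255:310,130:172]
pts=np.argwhere(k)[:,::-1].astype(np.float32);r=cv2.minAreaRect(pts);print('tray',r);b=onplane('top',cv2.boxPoints(r),.014);print(b,b.mean(0))
m=cv2.inRange(cv2.cvtColor(sc,cv2.COLOR_RGB2HSV),np.array([105,120,30]),np.array([125,255,255]));k=np.zeros_like(m);k[270:305,478:522]=m[270:305,478:522]
pts=np.argwhere(k)[:,::-1].astype(np.float32);print(onplane('scene',np.array([pts.min(0),pts.max(0)]),.014),pts.min(0),pts.max(0),len(pts))
for im,V,roi in((sc,0,(485,230,525,290)),):
  for s,c,r in blobs(im,(0,120,40),(10,255,255),roi,15):print(s,c,r)
"
```

```text
top 100 106 [135.3491 274.3585] [10.4 10.2] [[0.4813 0.3719 0.118 ]]
[[0.4896783666898582, 0.38642336456994], [0.4952702986025702, 0.36385012565353236], [0.4728641034649198, 0.35686769752167685], [0.4672616800058658, 0.37934064637203607]]
top 115 99 [135.0909 274.202 ] [10.2  9.8] [[0.4817 0.3725 0.118 ]]
[[0.489678298621848, 0.3864233573032781], [0.4950557940276845, 0.36471602043688334], [0.47307054507798874, 0.35786058341627996], [0.46768309931248986, 0.37947323659198995]]
top 125 93 [134.9785 274.    ] [9.6 9.6] [[0.4821 0.3728 0.118 ]]
[[0.4896783666898582, 0.38642336456994], [0.4949486247296579, 0.36514908031262117], [0.4742272864178728, 0.3586845996876926], [0.46894782813616204, 0.3798713244228822]]
scene 100 50 [504.28 246.04] [10.6  5.1] [[0.4737 0.3702 0.118 ]]
[[0.4873168615123906, 0.3596897965340853], [0.4651663087539728, 0.35697114656086054], [0.4600621763208448, 0.3798721920276249], [0.48224197584803274, 0.38224949275785747]]
scene 115 41 [504.7317 245.7561] [9.6 4.5] [[0.472  0.3709 0.118 ]]
[[0.4844818844696519, 0.3612008302794838], [0.4647580859263971, 0.35880519202475325], [0.46013023812153464, 0.379567154777461], [0.47987766002137766, 0.38168727584689993]]
scene 125 26 [504.5    245.3846] [9.5 4.1] [[0.4707 0.3701 0.118 ]]
[[0.48265479195007255, 0.3609786032992522], [0.4647580859263971, 0.35880519202475325], [0.46019836530223546, 0.3792621205883352], [0.47811614262882207, 0.3811891826449427]]
tray ((150.5, 281.5), (27.0, 25.0), 90.0)
[[0.5091 0.4032 0.014 ]
 [0.5121 0.3411 0.014 ]
 [0.4473 0.3351 0.014 ]
 [0.444  0.3967 0.014 ]] [0.4781 0.369  0.014 ]
[[0.4682 0.351  0.014 ]
 [0.5124 0.4067 0.014 ]] [488. 280.] [508. 297.] 156
197 [502.4416 256.3553] ((502.0471496582031, 257.41510009765625), (10.934453010559082, 28.56472396850586), 10.619654655456543)
```

```bash
python3 -c "
from h import *
plan((.45,.08,.25,1.6),(.4815,.3715,.20,1.81),(.4815,.3715,.077,1.81))"
```

```text
t 15.05 p [ 0.4209 -0.1992  0.2489] tilt/yang [ 0.001  0.001 -1.   ] 1.474 F [ 0.3 -0.2 -0.7] g 0.699
[-0.005  0.702 -0.002] [ 0.002  0.001 -0.253] rows 7
[-0.1    0.726  0.125] [ 0.    0.   -0.42] rows 8
[0.    0.    0.308] [0. 0. 0.] rows 3
```

>>> {"api": "carry_out", "payload": {
  "moves": [
    [0.8,-0.005,0.702,-0.002,0,0,-0.253],
    [0.8,-0.005,0.702,-0.002,0,0,-0.253],
    [0.8,-0.005,0.702,-0.002,0,0,-0.253],
    [0.8,-0.005,0.702,-0.002,0,0,-0.253],
    [0.8,-0.005,0.702,-0.002,0,0,-0.253],
    [0.8,-0.005,0.702,-0.002,0,0,-0.253],
    [0.8,-0.005,0.702,-0.002,0,0,-0.253],
    [0.8,-0.005,0.702,-0.002,0,0,-0.253]
  ]
}}

```text
time: 15.72
tool_pos: [0.4492, 0.0854, 0.2491]
tool_rot: [-0.0, -0.019, 1.0, 0.001]
contact_force: [0.5, 0.2, -0.3]
gripper_width: 0.803
```

>>> {"api": "carry_out", "payload": {
  "moves": [
    [0.8,-0.1,0.726,0.125,0,0,-0.42],
    [0.8,-0.1,0.726,0.125,0,0,-0.42],
    [0.8,-0.1,0.726,0.125,0,0,-0.42],
    [0.8,-0.1,0.726,0.125,0,0,-0.42],
    [0.8,-0.1,0.726,0.125,0,0,-0.42],
    [0.8,-0.1,0.726,0.125,0,0,-0.42],
    [0.8,-0.1,0.726,0.125,0,0,-0.42],
    [0.8,-0.1,0.726,0.125,0,0,-0.42]
  ]
}}

```text
time: 16.38
tool_pos: [0.4794, 0.376, 0.1967]
tool_rot: [-0.002, -0.122, 0.992, -0.0]
contact_force: [-0.8, -1.4, -0.2]
gripper_width: 0.799
```

```bash
python3 -c "
from h import *
grab('scene')
plan((.4815,.3715,.077,1.81))
tp=grab('scene');cv2.imwrite('pics/g4.png',np.clip(cv2.resize(tp[160:310,410:570],(640,600),interpolation=cv2.INTER_CUBIC)[:,:,::-1]*1.5,0,255).astype(np.uint8))"
```

```text
t 16.43 p [0.4797 0.3744 0.1971] tilt/yang [-0.003 -0.002 -1.   ] 1.816 F [-0.7 -0.7 -0.8] g 0.801
[-0.004 -0.008  0.3  ] [-0.002 -0.007  0.012] rows 3
```

View pics/g4.png

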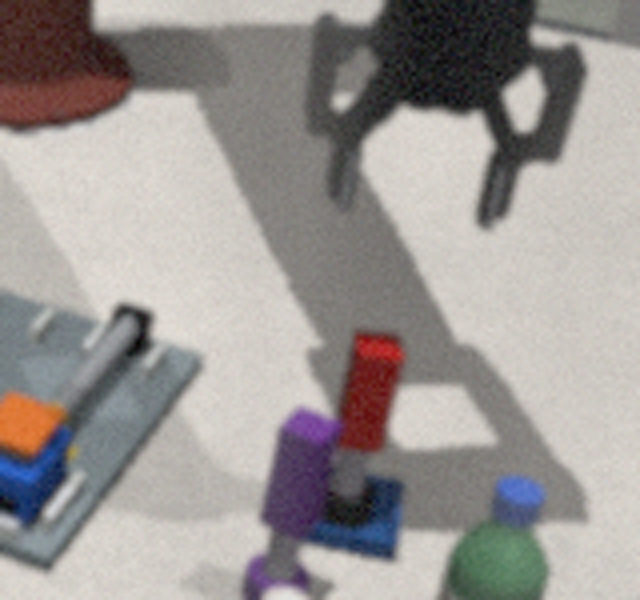

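The red handle in the blue tray, at scene px (503,255), stands directly below the open fingers. The purple one, at (485,278), is clear of them. Descending.

>>> {"api": "carry_out", "payload": {
  "moves": [
    [0.8,-0.004,-0.008,0.06,0,-0.004,0.006],
    [0.8,-0.004,-0.008,0.12,0,-0.004,0.006],
    [0.8,-0.004,-0.008,0.17,0,-0.004,0.006],
    [0.8,-0.004,-0.008,0.21,0,-0.004,0.006],
    [0.8,-0.004,-0.008,0.25,0,-0.004,0.006],
    [0.8,-0.004,-0.008,0.28,0,-0.004,0.006],
    [0.8,-0.004,-0.008,0.3,0,-0.004,0.006],
    [0.8,-0.004,-0.008,0.3,0,-0.004,0.006]
  ]
}}

```text
time: 17.15
tool_pos: [0.4834, 0.3665, 0.0783]
tool_rot: [0.0, -0.117, 0.993, -0.001]
contact_force: [0.6, 0.1, 0.1]
gripper_width: 0.802
```

>>> {"api": "carry_out", "payload": {
  "moves": [
    [0.5,0,0,0,0,0,0],
    [0.4,0,0,0,0,0,0],
    [0.36,0,0,0,0,0,0],
    [0.33,0,0,0,0,0,0],
    [0,0,0,0,0,0,0],
    [0,0,0,0,0,0,0],
    [0,0,0,0,0,0,0],
    [0,0,0,0,0,0,0]
  ]
}}

```text
time: 17.82
tool_pos: [0.4854, 0.3686, 0.0816]
tool_rot: [0.003, -0.118, 0.993, 0.001]
contact_force: [1.4, 2.9, 6.4]
gripper_width: 0.294
```

```bash
python3 -c "
from h import *
sc=grab('scene')
plan((.4815,.3715,.077,1.81))
cv2.imwrite('pics/g5.png',np.clip(cv2.resize(sc[200:310,450:550],(545,600),interpolation=cv2.INTER_CUBIC)[:,:,::-1]*1.5,0,255).astype(np.uint8))"
```

```text
t 17.87 p [0.4854 0.3686 0.0816] tilt/yang [ 0.005  0.002 -1.   ] 1.807 F [0.3 0.7 5.5] g 0.294
[0.008 0.009 0.011] [ 0.001  0.011 -0.007] rows 1
```

View pics/g5.png

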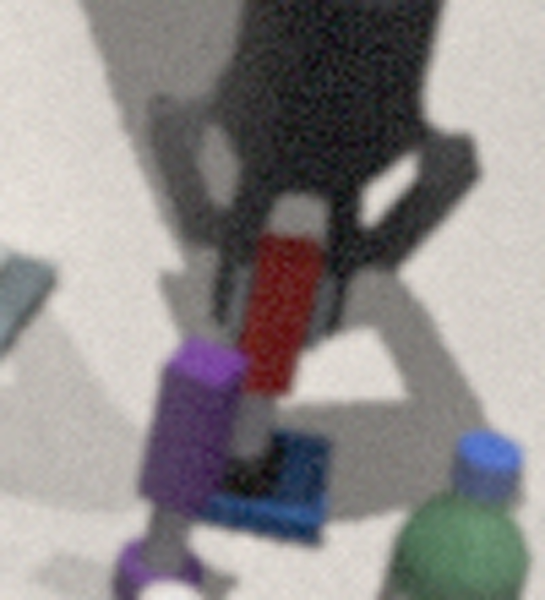

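```bash
python3 -c "
from h import *
plan((.4854,.3686,.18,1.807),(.53,.29,.18,1.807))"
```

```text
t 17.87 p [0.4854 0.3686 0.0816] tilt/yang [ 0.005  0.002 -1.   ] 1.807 F [0.3 0.7 5.5] g 0.294
[-0.001  0.    -0.246] [ 0.001  0.011 -0.001] rows 3
[-0.062 -0.217  0.   ] [0. 0. 0.] rows 3
```

>>> {"api": "carry_out", "payload": {
  "moves": [
    [0,0,0,-0.02,0,0.006,0],
    [0,0,0,-0.06,0,0.01,0],
    [0,0,0,-0.11,0,0.01,0],
    [0,0,0,-0.16,0,0.01,0],
    [0,0,0,-0.2,0,0.01,0],
    [0,0,0,-0.23,0,0.01,0],
    [0,0,0,-0.25,0,0.01,0],
    [0,0,0,-0.25,0,0.01,0]
  ]
}}

```text
time: 18.53
tool_pos: [0.4848, 0.368, 0.1817]
tool_rot: [0.0, -0.118, 0.993, -0.0]
contact_force: [0.7, 0.5, -1.8]
gripper_width: 0.292
```

>>> {"api": "carry_out", "payload": {
  "moves": [
    [0,0,-0.03,0,0,0,0],
    [0,0,-0.08,0,0,0,0],
    [0,0,-0.13,0,0,0,0],
    [0,0,-0.17,0,0,0,0],
    [0,0,-0.2,0,0,0,0],
    [0,0,-0.2,0,0,0,0],
    [0,0,-0.2,0,0,0,0],
    [0,0,-0.2,0,0,0,0]
  ]
}}

```text
time: 19.2
tool_pos: [0.5026, 0.2902, 0.1797]
tool_rot: [-0.001, -0.118, 0.993, -0.0]
contact_force: [-0.4, 0.5, -2.9]
gripper_width: 0.299
```

```bash
python3 -c "
from h import *
grab('scene');sc=grab('scene','s6.png');tp=grab('top','t6.png')
plan()
p=np.array(manip.state()['tool_pos'])
pts=[p-[0,0,.0756-h] for h in (0,.018,.052,.118)]
print(proj('scene',pts));u=proj('scene',pts)
x0,y0=int(u[0][0])-50,int(u[0][1])-80
c=cv2.resize(sc[y0:y0+110,x0:x0+100],(545,600),interpolation=cv2.INTER_CUBIC);print(x0,y0)
cv2.imwrite('pics/g6.png',np.clip(c[:,:,::-1]*1.5,0,255).astype(np.uint8))
for s,cc,r in blobs(sc,(0,120,40),(10,255,255),(x0,y0,x0+100,y0+110),15):print(s,cc,r)"
```

```text
t 19.35 p [0.5027 0.2907 0.1802] tilt/yang [-0.002 -0.001 -1.   ] 1.807 F [ 0.1  0.7 -2.3] g 0.301
[[465.58738451 248.24086138]
 [466.85008665 241.47354912]
 [469.27257327 228.39934586]
 [474.11423232 201.89558401]]
415 168
238 [424.97058824 180.78991597] ((427.5, 179.0), (25.0, 22.0), 0.0)
```

View pics/g6.png

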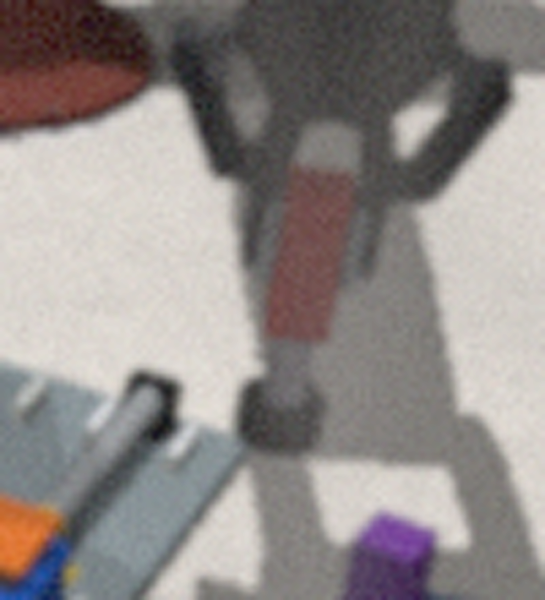

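```bash
python3 -c "
from h import *
np.set_printoptions(precision=4,suppress=True)
sc=cv2.imread('pics/s6.png')
g=cv2.cvtColor(sc,cv2.COLOR_BGR2GRAY).astype(float)
print(g[234:256:1,455:480].astype(int))
a=np.linspace(0,6.283,60)
def bb(c):
  P=np.r_[[c+[.018*np.cos(t),.018*np.sin(t),h] for t in a for h in(0,.018)]]
  u=proj('scene',P);return u[:,0].min(),u[:,0].max(),u[:,1].max(),u[:,1].min()
c=np.array([.5027,.2907,.1802-.0756])
for d in([0,0,0],[-.004,0,0],[.004,0,0],[0,.004,0],[0,0,-.002]): print(d,np.round(bb(c+d),2))
"
```

```text
[[143 138 140 140 147 143 133 118  96  73  68  69  75  74  74  71  76  87
   88  91  89  88  91  89  89]
 [143 145 138 142 140 140 134 124 102  76  63  73  70  74  71  79  79  85
   84  89  87  87  88  90  88]
 [142 147 142 141 138 135 125 116  93  74  69  73  73  72  78  74  77  85
   89  88  90  92  85  92  90]
 [143 145 144 136 127 106  93  81  74  67  69  72  72  70  74  74  74  79
   87  87  91  88  89  89  91]
 [145 145 143 130 107  81  57  53  60  63  67  72  73  73  76  73  67  73
   79  88  85  89  88  91  89]
 [147 142 141 120  88  53  43  47  60  65  72  72  73  77  78  72  61  67
   76  84  91  93  91  89  85]
 [144 142 136 110  72  50  41  44  56  65  66  70  76  73  73  73  67  59
   67  77  84  91  89  86  87]
 [146 144 137 105  70  43  42  49  56  57  71  65  74  72  74  64  61  57
   60  71  85  91  86  90  87]
 [147 142 129  95  62  43  45  39  51  54  61  66  64  64  67  60  53  57
   61  66  81  88  90  90  90]
 [148 141 123  89  54  45  39  48  43  49  52  56  57  53  57  53  52  51
   61  70  82  88  91  89  86]
 [143 137 119  82  51  36  42  48  44  52  50  48 
[... 728 characters left out ...]
69  67  70  67  67  80  88  91
   96  95  94  97  96  96  93]
 [ 99  96  85  74  75  80  84  85  82  82  83  84  84  82  82  90  97 113
  111 115 112 114 114 114 112]
 [ 94  87  77  80  90  95  84  83  86  87  84  87  90  92  90  95 111 120
  128 130 130 131 134 134 131]
 [ 88  78  80  95 114 111  96  84  88  86  82  87  86  88  88  92 106 124
  135 137 137 140 140 140 139]
 [ 80  74  86 109 124 120  98  87  84  87  87  85  84  90  88  92  97 116
  137 137 139 136 137 137 139]]
[0, 0, 0] [457.56 474.98 252.65 237.2 ]
[-0.004, 0, 0] [458.01 475.39 251.77 236.37]
[0.004, 0, 0] [457.11 474.57 253.53 238.02]
[0, 0.004, 0] [459.29 476.74 253.11 237.64]
[0, 0, -0.002] [457.43 474.83 253.4  237.95]
```

```bash
python3 -c "
from h import *
plan((.561,.195,.15,1.807))"
```

```text
t 19.35 p [0.5027 0.2907 0.1802] tilt/yang [-0.002 -0.001 -1.   ] 1.807 F [ 0.1  0.7 -2.3] g 0.301
[-0.086 -0.267  0.075] [-0.001 -0.004  0.001] rows 3
```

>>> {"api": "carry_out", "payload": {
  "moves": [
    [0,-0.013,-0.04,0,0,-0.002,0],
    [0,-0.03,-0.1,0.01,0,-0.002,0],
    [0,-0.05,-0.16,0.02,0,-0.002,0],
    [0,-0.07,-0.22,0.04,0,-0.002,0],
    [0,-0.08,-0.25,0.055,0,-0.002,0],
    [0,-0.086,-0.267,0.07,0,-0.002,0],
    [0,-0.086,-0.267,0.075,0,-0.002,0],
    [0,-0.086,-0.267,0.075,0,-0.002,0]
  ]
}}

```text
time: 20.02
tool_pos: [0.5604, 0.1947, 0.1492]
tool_rot: [-0.001, -0.118, 0.993, -0.0]
contact_force: [-0.4, 1.1, -2.9]
gripper_width: 0.298
```

```bash
python3 -c "
from h import *
grab('scene');sc=grab('scene','s7.png');plan((.561,.195,.14,1.807))
p=np.array(manip.state()['tool_pos']);a=np.linspace(0,6.283,90)
def rim(c,h,r=.018): 
  return proj('scene',[c+[r*np.cos(t),r*np.sin(t),h] for t in a])
c=p-[.0035,.001,.0756]
u=np.r_[rim(c,0),rim(c,.018)];print('pred foot bbox',u.min(0),u.max(0))
x0,y0=365,195
k=cv2.resize(sc[y0:y0+90,x0:x0+100],(700,630)[:2],interpolation=cv2.INTER_CUBIC)[:600]
for q in rim(c,0): cv2.circle(k,tuple(int(v) for v in (q-[x0,y0]+.5)*7),1,(0,255,0),-1)
cv2.imwrite('pics/g7.png',np.clip(k[:,:,::-1]*1.5,0,255).astype(np.uint8))"
```

```text
t 20.12 p [0.5608 0.1953 0.1503] tilt/yang [-0.001 -0.    -1.   ] 1.808 F [-0.4  0.4 -1.3] g 0.296
[-0.    -0.001  0.026] [-0.    -0.002  0.001] rows 1
pred foot bbox [407.82024597 249.01942453] [424.74505976 264.61367046]
```

View pics/g7.png

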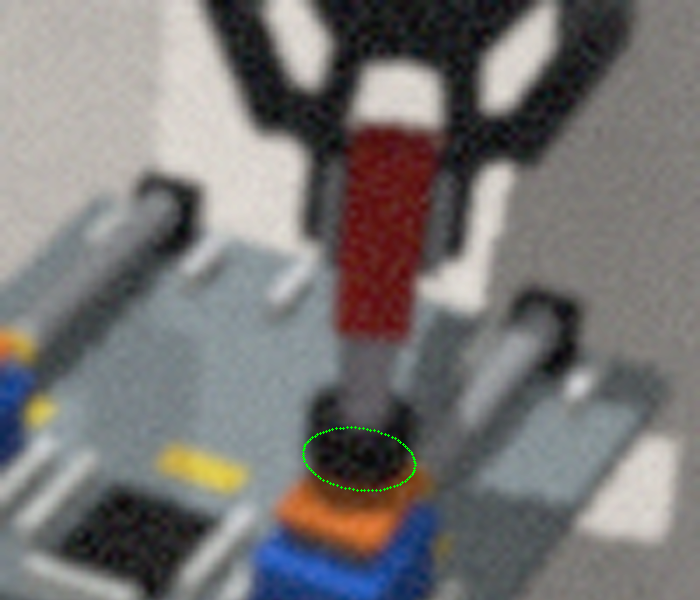

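>>> {"api": "carry_out", "payload": {
  "moves": [
    [0,0,0,0.006,0,0,0],
    [0,0,0,0.013,0,0,0],
    [0,0,0,0.019,0,0,0],
    [0,0,0,0.025,0,0,0],
    [0,0,0,0.025,0,0,0]
  ]
}}

```text
time: 20.53
tool_pos: [0.5607, 0.1943, 0.1395]
tool_rot: [-0.001, -0.118, 0.993, -0.0]
contact_force: [-0.0, -0.5, -2.6]
gripper_width: 0.296
```

>>> {"api": "carry_out", "payload": {
  "moves": [
    [0,0,0,0.004,0,0,0],
    [0,0,0,0.004,0,0,0],
    [0,0,0,0.004,0,0,0]
  ]
}}

```text
time: 20.78
tool_pos: [0.5613, 0.1942, 0.1386]
tool_rot: [-0.0, -0.118, 0.993, -0.0]
contact_force: [-0.2, -1.1, -2.5]
gripper_width: 0.295
```

>>> {"api": "carry_out", "payload": {
  "moves": [
    [0,0,0,0.004,0,0,0],
    [0,0,0,0.004,0,0,0],
    [0,0,0,0.004,0,0,0]
  ]
}}

```text
time: 21.03
tool_pos: [0.5616, 0.1942, 0.1374]
tool_rot: [0.0, -0.118, 0.993, -0.0]
contact_force: [-0.2, 0.2, -1.7]
gripper_width: 0.298
```

>>> {"api": "carry_out", "payload": {
  "moves": [
    [0,0,0,0.004,0,0,0],
    [0,0,0,0.004,0,0,0],
    [0,0,0,0.004,0,0,0]
  ]
}}

```text
time: 21.28
tool_pos: [0.5617, 0.1943, 0.1366]
tool_rot: [0.0, -0.118, 0.993, -0.0]
contact_force: [-1.4, 0.2, 4.4]
gripper_width: 0.297
```

```bash
python3 -c "
from h import *
sc=grab('scene','s8.png');plan()
x0,y0=385,230
k=cv2.resize(sc[y0:y0+60,x0:x0+60],(600,600),interpolation=cv2.INTER_CUBIC)
cv2.imwrite('pics/g8.png',np.clip(k[:,:,::-1]*1.8,0,255).astype(np.uint8))"
```

```text
t 21.33 p [0.5617 0.1943 0.1366] tilt/yang [ 0.001 -0.    -1.   ] 1.807 F [-2.3  1.1  5.1] g 0.296
```

View pics/g8.png

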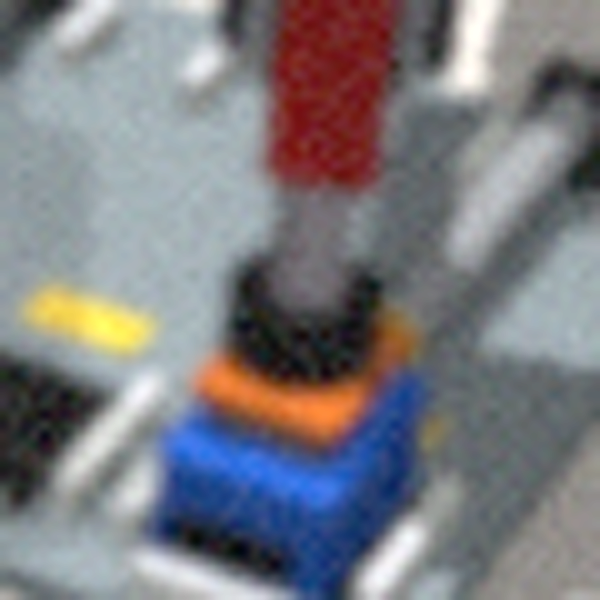

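```bash
python3 -c "
from h import *
np.set_printoptions(precision=2,suppress=True)
p=np.array([.5617,.1943]);a=np.linspace(0,6.283,90)
def bb(x,y,z=.062):
  u=proj('scene',[[x+.018*np.cos(t),y+.018*np.sin(t),z+h] for t in a for h in(0,.018)]);return u.min(0),u.max(0)
for dx,dy in((0,0),(-.0035,-.001),(-.008,0),(-.012,0)): print(dx,dy,bb(p[0]+dx,p[1]+dy))
ux=np.array([.9952,-.0978,0]);uy=np.array([.0978,.9952,0]);c=np.array([.5578,.1943,.062])
for z in(0,-.006): print(proj('scene',[c+ux*i*.023+uy*j*.018+[0,0,z] for i,j in((1,1),(1,-1),(-1,-1),(-1,1))]))
sc=cv2.imread('pics/s8.png')[:,:,::-1].copy()
m=cv2.inRange(cv2.cvtColor(sc,cv2.COLOR_RGB2HSV),np.array([5,150,90]),np.array([18,255,255]))
q=np.argwhere(m[255:285,398:430])[:,::-1]+[398,255]
print(q[q[:,0].argmin()],q[q[:,1].argmax()],q[q[:,0].argmax()],q[:,1].min())
g=cv2.cvtColor(sc,cv2.COLOR_RGB2HSV)[:,:,2];print(g[255:278,402:430])
"
```

```text
0 0 (array([406.62, 254.64]), array([423.49, 270.28]))
-0.0035 -0.001 (array([406.71, 253.77]), array([423.54, 269.36]))
-0.008 0 (array([407.77, 252.92]), array([424.57, 268.45]))
-0.012 0 (array([408.35, 252.06]), array([425.1 , 267.55]))
[[418.32 272.27]
 [403.64 267.16]
 [412.05 257.62]
 [426.43 262.48]]
[[418.01 274.46]
 [403.38 269.34]
 [411.78 259.76]
 [426.11 264.64]]
[405 268] [416 273] [420 269] 266
[[103 103 103 105 102  99  88  83  64  58  53  56  59  62  67  64  64  71
   68  65  60  59  59  54  54  58  61  72]
 [104 105 104 102 102  95  73  54  41  40  46  62  62  69  66  65  59  55
   47  50  49  56  57  57  58  63  60  65]
 [105 100  95 105  97  81  60  37  26  38  52  55  64  65  62  64  64  50
   42  32  46  51  49  56  66  64  70  67]
 [101 105 103 103  97  77  51  19  27  31  52  57  65  69  66  62  61  49
   27  18  18  42  52  56  64  65  65  65]
 [102 102 105 102  97  76  51  21  22  32  46  53  59  60  65  63  52  40
   28  26  25  49  56  61  66  67  68  63]
 [102 105 106 102  93  76  43  30  25  28  32  47  50  54  56  51  46  33
   17  21  26  56  67  66  6
[... 1304 characters left out ...]
107 108 104  91  70  55  50  52  57  69  75  88  98 109 121 127 119 101
   69  70  77  78  69  70  59  59  69  69]
 [114 124 122 111  95  84  69  65  62  58  48  58  67  80  91  97  85  67
   68  78  84  75  74  61  58  66  73  65]
 [122 131 132 127 120 109  97  91  87  76  65  54  50  54  60  61  57  68
   85  91  81  73  65  64  55  67  66  60]
 [111 116 126 128 129 124 118 122 120 107  94  84  72  65  57  59  73  80
   91  95  83  73  62  60  57  55  61  58]
 [ 93  96 106 115 117 125 125 129 128 125 120 108 100  89  87  84  94 100
   96  91  77  70  62  63  61  61  65  60]
 [ 78  82  85  89  98 104 115 118 127 128 128 127 123 119 111 110 109 105
   97  82  69  66  59  56  60  63  68  70]]
```

Contact came at TCP z=0.137, as predicted, and the foot is centred on the cover. Pressing gently now.

>>> {"api": "carry_out", "payload": {
  "moves": [
    [0,0,0,0.003,0,0,0],
    [0,0,0,0.006,0,0,0],
    [0,0,0,0.009,0,0,0],
    [0,0,0,0.012,0,0,0],
    [0,0,0,0.015,0,0,0],
    [0,0,0,0.018,0,0,0],
    [0,0,0,0.021,0,0,0],
    [0,0,0,0.023,0,0,0]
  ]
}}

```text
time: 22.0
tool_pos: [0.5609, 0.1941, 0.1274]
tool_rot: [-0.001, -0.118, 0.993, -0.0]
contact_force: [-4.7, -1.4, 9.6]
gripper_width: 0.3
```

>>> {"api": "carry_out", "payload": {
  "moves": [
    [0,0,0,0.002,0,0,0],
    [0,0,0,0.003,0,0,0],
    [0,0,0,0.003,0,0,0]
  ]
}}

```text
time: 22.25
tool_pos: [0.561, 0.1941, 0.1273]
tool_rot: [-0.001, -0.118, 0.993, -0.0]
contact_force: [-7.0, -1.5, 11.5]
gripper_width: 0.295
```

>>> {"api": "carry_out", "payload": {
  "moves": [
    [0,0.001,0,0.001,0,0,0],
    [0,0.002,0,0.001,0,0,0],
    [0,0.002,0,0.001,0,0,0],
    [0,0.002,0,0.001,0,0,0]
  ]
}}

```text
time: 22.58
tool_pos: [0.5608, 0.1941, 0.1273]
tool_rot: [-0.0, -0.118, 0.993, -0.0]
contact_force: [-5.1, -0.8, 10.4]
gripper_width: 0.299
```

>>> {"api": "carry_out", "payload": {
  "moves": [
    [0,0.002,0,0.003,0,0,0],
    [0,0.004,0,0.003,0,0,0],
    [0,0.004,0,0.003,0,0,0],
    [0,0.004,0,0.003,0,0,0]
  ]
}}

```text
time: 22.92
tool_pos: [0.5604, 0.194, 0.1273]
tool_rot: [0.001, -0.118, 0.993, -0.0]
contact_force: [-3.8, -1.1, 14.2]
gripper_width: 0.294
```

>>> {"api": "carry_out", "payload": {
  "moves": [
    [0,0,0,-0.005,0,0,0],
    [0,0,0,-0.015,0,0,0],
    [0,0,0,-0.03,0,0,0],
    [0,0,0,-0.06,0,0,0],
    [0,0,0,-0.09,0,0,0],
    [0,0,0,-0.12,0,0,0],
    [0,0,0,-0.13,0,0,0],
    [0,0,0,-0.13,0,0,0]
  ]
}}

```text
time: 23.58
tool_pos: [0.5603, 0.194, 0.1782]
tool_rot: [0.002, -0.118, 0.993, -0.0]
contact_force: [-0.3, 0.6, -2.9]
gripper_width: 0.293
```

```bash
python3 -c "
from h import *
plan((.548,.0445,.16,1.807),(.548,.0445,.141,1.807))"
```

```text
t 23.58 p [0.5603 0.194  0.1782] tilt/yang [ 0.004  0.    -1.   ] 1.807 F [-0.3  0.6 -2.9] g 0.293
[ 0.117 -0.356  0.045] [-0.001  0.007 -0.001] rows 4
[0.    0.    0.048] [0. 0. 0.] rows 1
```

>>> {"api": "carry_out", "payload": {
  "moves": [
    [0,0.015,-0.045,0,0,0.003,0],
    [0,0.04,-0.12,0,0,0.005,0],
    [0,0.065,-0.2,0,0,0.005,0],
    [0,0.09,-0.28,0.01,0,0.005,0],
    [0,0.105,-0.33,0.025,0,0.005,0],
    [0,0.117,-0.356,0.045,0,0.005,0],
    [0,0.117,-0.356,0.045,0,0.005,0],
    [0,0.117,-0.356,0.045,0,0.005,0]
  ]
}}

```text
time: 24.25
tool_pos: [0.5459, 0.0445, 0.1564]
tool_rot: [-0.003, -0.117, 0.993, 0.0]
contact_force: [-0.2, 0.2, -1.9]
gripper_width: 0.296
```

```bash
python3 -c "
from h import *
np.set_printoptions(precision=3,suppress=True)
grab('scene');sc=grab('scene','s9.png');tp=grab('top');plan((.548,.0445,.141,1.807))
for n,im,roi,zz in(('top',tp,(190,225,330,360),.052),('scene',sc,(330,180,480,300),.052)):
  for s,c,r in blobs(im,(5,150,90),(18,255,255),roi): print(n,'o',s,c,onplane(n,[c],zz),onplane(n,[c],.062))
x0,y0=330,215
k=cv2.resize(sc[y0:y0+75,x0:x0+105],(800,571),interpolation=cv2.INTER_CUBIC)
cv2.imwrite('pics/g9.png',np.clip(k[:,:,::-1]*1.8,0,255).astype(np.uint8))"
```

```text
t 24.4 p [0.547 0.045 0.158] tilt/yang [-0.003 -0.001 -1.   ] 1.808 F [ 0.  -0.1 -3. ] g 0.298
[-0.002 -0.003  0.042] [-0.    -0.005  0.002] rows 1
top o 204 [221.436 249.338] [[0.557 0.195 0.052]] [[0.555 0.193 0.062]]
top o 10 [280.6 264.4] [[0.528 0.055 0.052]] [[0.526 0.055 0.062]]
scene o 67 [353.821 248.478] [[0.547 0.038 0.052]] [[0.561 0.044 0.062]]
scene o 167 [414.186 268.808] [[0.56  0.194 0.052]] [[0.574 0.197 0.062]]
```

View pics/g9.png

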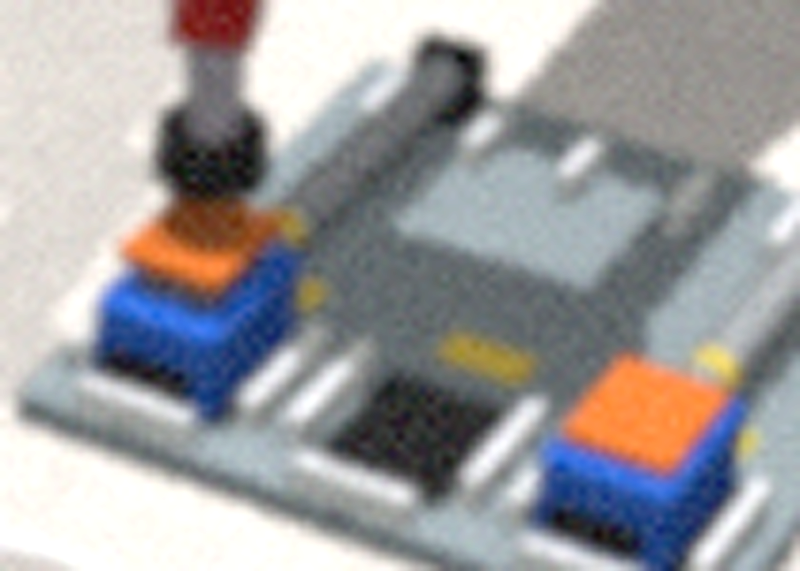

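Cover 1, on the right at about scene (414,269), sits flush and level. Cover 2, on the left, is still up. I'll press it next.

>>> {"api": "carry_out", "payload": {
  "moves": [
    [0,-0.002,-0.001,0.01,0,-0.003,0],
    [0,-0.002,-0.001,0.02,0,-0.003,0],
    [0,-0.002,-0.001,0.03,0,-0.003,0],
    [0,-0.002,-0.001,0.038,0,-0.003,0],
    [0,-0.002,-0.001,0.045,0,-0.003,0],
    [0,-0.002,-0.001,0.048,0,-0.003,0],
    [0,-0.002,-0.001,0.051,0,-0.003,0],
    [0,-0.002,-0.001,0.051,0,-0.003,0]
  ]
}}

```text
time: 25.07
tool_pos: [0.5475, 0.0441, 0.1373]
tool_rot: [-0.001, -0.118, 0.993, -0.0]
contact_force: [-1.0, -0.2, -1.2]
gripper_width: 0.295
```

>>> {"api": "carry_out", "payload": {
  "moves": [
    [0,0,0,0.002,0,0,0],
    [0,0,0,0.004,0,0,0],
    [0,0,0,0.004,0,0,0]
  ]
}}

```text
time: 25.32
tool_pos: [0.5478, 0.0441, 0.1366]
tool_rot: [-0.001, -0.118, 0.993, -0.0]
contact_force: [-2.8, 1.0, 3.9]
gripper_width: 0.295
```

```bash
python3 -c "
from h import *
sc=grab('scene','s10.png');plan()
g=cv2.cvtColor(sc,cv2.COLOR_RGB2HSV)[:,:,2];print(g[236:256,342:370])
p=manip.state()['tool_pos'];a=np.linspace(0,6.283,90)
u=proj('scene',[[p[0]-.0035+.018*np.cos(t),p[1]-.001+.018*np.sin(t),.062+h] for t in a for h in(0,.018)]);print(u.min(0),u.max(0))"
```

```text
t 25.37 p [0.5478 0.0441 0.1365] tilt/yang [-0.001 -0.001 -1.   ] 1.806 F [-3.5  1.   5. ] g 0.296
[[125 126 124 123 125 123 121 117 103  84  74  61  62  63  65  67  61  63
   69  89 109 117 116 107 101 105 100  99]
 [125 127 124 125 125 123 117 101  75  52  42  48  63  65  69  64  68  62
   50  60  67  92 100 105 106 100 105  94]
 [124 125 124 123 128 125 112  93  53  31  30  39  54  64  64  69  66  61
   51  41  42  61  85 103 107  98  91  77]
 [130 125 126 124 126 125 111  88  52  20  29  37  55  64  63  63  64  57
   44  32  23  49  81  95 100  91  79  72]
 [125 122 125 126 126 126 114  88  46  34  27  35  47  58  57  59  53  42
   28  23  25  49  73  90  89  81  71  67]
 [123 125 127 124 125 121 109  86  49  29  28  30  43  42  40  41  31  40
   26  20  28  42  66  78  76  67  69  65]
 [123 125 130 126 127 123 106  79  38  25  18  24  31  27  32  29  29  22
   15  13  25  43  63  78  77  73  75  69]
 [120 122 123 127 125 124 103  75  44  14  10  20  28  10  13  34  18  27
   11  13  23  42  69  82  84  85  84  72]
 [125 122 124 124 125 119 101  76  44  10  27  19  14  22  22  12
[... 695 characters left out ...]
138 139 136 126
  112  90  61  55  70  80  75  77  76  68]
 [129 129 123 119 104  83  55  66  73  90 101 107 121 130 134 141 137 121
   96  65  66  69  80  80  72  75  63  57]
 [129 125 124 118 108  86  68  54  50  59  70  75  87  98 110 121 114  90
   64  62  75  81  80  79  74  64  57  67]
 [133 127 125 127 119 104  90  82  71  63  58  53  58  66  80  82  81  67
   66  80  89  84  81  75  67  65  59  70]
 [129 125 126 128 130 124 120 114  98  93  89  76  61  53  53  52  50  66
   83  90  97  92  78  68  64  63  53  67]
 [119 107 113 117 127 129 132 126 129 122 114 105  90  74  69  66  69  77
   91 101  99  85  71  66  62  60  60  66]]
[348.85642843 234.60522979] [364.41985411 249.14176436]
```

>>> {"api": "carry_out", "payload": {
  "moves": [
    [0,0,0,0.003,0,0,0],
    [0,0,0,0.006,0,0,0],
    [0,0,0,0.009,0,0,0],
    [0,0.001,0,0.012,0,0,0],
    [0,0.001,0,0.015,0,0,0],
    [0,0.001,0,0.018,0,0,0],
    [0,0.002,0,0.021,0,0,0],
    [0,0.002,0,0.024,0,0,0]
  ]
}}

```text
time: 26.03
tool_pos: [0.547, 0.0438, 0.1273]
tool_rot: [-0.001, -0.118, 0.993, -0.0]
contact_force: [-5.2, 0.3, 12.5]
gripper_width: 0.291
```

>>> {"api": "carry_out", "payload": {
  "moves": [
    [0,0.001,0,0.002,0,0,0],
    [0,0.002,0,0.003,0,0,0],
    [0,0.003,0,0.004,0,0,0],
    [0,0.003,0,0.004,0,0,0]
  ]
}}

```text
time: 26.37
tool_pos: [0.5467, 0.0438, 0.1273]
tool_rot: [0.0, -0.118, 0.993, -0.0]
contact_force: [-3.5, 0.6, 10.7]
gripper_width: 0.296
```

Home (z 0.1273, same as for cover 1). Lifting and moving clear to inspect both covers.

>>> {"api": "carry_out", "payload": {
  "moves": [
    [0,0,0,-0.005,0,0,0],
    [0,0,0,-0.015,0,0,0],
    [0,0,0,-0.03,0,0,0],
    [0,0,0,-0.06,0,0,0],
    [0,0,0,-0.1,0,0,0],
    [0,0,0,-0.15,0,0,0],
    [0,0,0,-0.17,0,0,0],
    [0,0,0,-0.17,0,0,0]
  ]
}}

```text
time: 27.03
tool_pos: [0.5475, 0.0435, 0.1959]
tool_rot: [0.002, -0.118, 0.993, -0.001]
contact_force: [0.9, -0.3, -2.5]
gripper_width: 0.297
```

```bash
python3 -c "
from h import *
np.set_printoptions(precision=4,suppress=True)
plan((.50,.25,.20,1.807),(.4854,.3686,.20,1.807),(.4854,.3686,.084,1.807))
sc=grab('scene','s11.png')
for s,c,r in blobs(sc,(5,150,90),(18,255,255),(330,180,480,300)): print('o',s,c,onplane('scene',[c],.052))
x0,y0=335,225
k=cv2.resize(sc[y0:y0+60,x0:x0+105],(800,457),interpolation=cv2.INTER_CUBIC)
cv2.imwrite('pics/g10.png',np.clip(k[:,:,::-1]*1.8,0,255).astype(np.uint8))"
```

```text
t 27.03 p [0.5475 0.0435 0.1959] tilt/yang [ 0.004 -0.001 -1.   ] 1.806 F [ 0.9 -0.3 -2.5] g 0.297
[-0.005  0.53  -0.011] [-0.005  0.008 -0.001] rows 6
[-0.034  0.297  0.   ] [0. 0. 0.] rows 3
[0.   0.   0.29] [0. 0. 0.] rows 3
o 83 [354.1566 250.6867] [[0.5552 0.0426 0.052 ]]
o 169 [414.142  268.7396] [[0.5596 0.1937 0.052 ]]
```

View pics/g10.png

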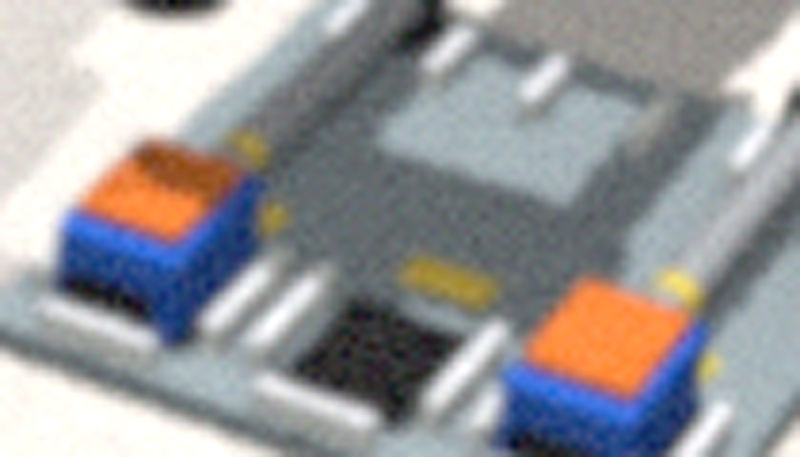

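Both covers are flush and level, and both probes are in their lanes. Returning the tool to its tray.

>>> {"api": "carry_out", "payload": {
  "moves": [
    [0,0,0.04,0,0,0.005,0],
    [0,0,0.12,-0.005,0,0.005,0],
    [0,0,0.21,-0.01,0,0.005,0],
    [0,-0.002,0.3,-0.011,0,0.008,0],
    [0,-0.003,0.39,-0.011,0,0.008,0],
    [0,-0.005,0.47,-0.011,0,0.008,0],
    [0,-0.005,0.52,-0.011,0,0.008,0],
    [0,-0.005,0.53,-0.011,0,0.008,0]
  ]
}}

```text
time: 27.75
tool_pos: [0.4961, 0.2529, 0.1948]
tool_rot: [-0.004, -0.119, 0.993, -0.0]
contact_force: [-0.5, -0.3, -1.9]
gripper_width: 0.294
```

>>> {"api": "carry_out", "payload": {
  "moves": [
    [0,-0.004,0.04,0,0,0,0],
    [0,-0.01,0.1,0,0,0,0],
    [0,-0.018,0.16,0,0,0,0],
    [0,-0.025,0.22,0,0,0,0],
    [0,-0.03,0.27,0,0,0,0],
    [0,-0.033,0.297,0,0,0,0],
    [0,-0.033,0.297,0,0,0,0],
    [0,-0.033,0.297,0,0,0,0]
  ]
}}

```text
time: 28.42
tool_pos: [0.483, 0.3681, 0.1955]
tool_rot: [-0.004, -0.118, 0.993, -0.001]
contact_force: [0.6, -0.8, -2.4]
gripper_width: 0.293
```

```bash
python3 -c "
from h import *
grab('scene');sc=grab('scene','s12.png');plan((.4842,.3687,.084,1.807))
x0,y0=440,190
k=cv2.resize(sc[y0:y0+120,x0:x0+110],(550,600),interpolation=cv2.INTER_CUBIC)
cv2.imwrite('pics/g11.png',np.clip(k[:,:,::-1]*1.8,0,255).astype(np.uint8))"
```

```text
t 28.52 p [0.4834 0.3676 0.196 ] tilt/yang [-0.006 -0.003 -1.   ] 1.805 F [-0.6  0.6 -1.6] g 0.297
[-0.004  0.003  0.28 ] [-0.003 -0.013 -0.003] rows 3
```

View pics/g11.png

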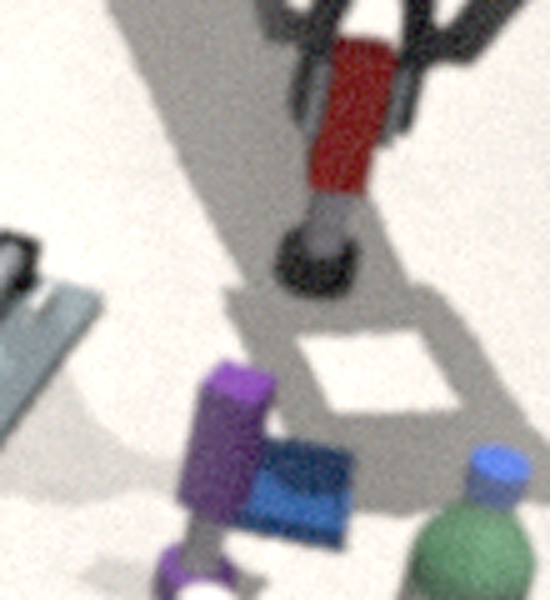

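>>> {"api": "carry_out", "payload": {
  "moves": [
    [0,-0.003,0.003,0.05,0,-0.01,0],
    [0,-0.003,0.003,0.1,0,-0.01,0],
    [0,-0.003,0.003,0.15,0,-0.01,0],
    [0,-0.003,0.003,0.2,0,-0.01,0],
    [0,-0.003,0.003,0.235,0,-0.01,0],
    [0,-0.003,0.003,0.26,0,-0.01,0],
    [0,-0.003,0.003,0.275,0,-0.01,0],
    [0,-0.003,0.003,0.28,0,-0.01,0]
  ]
}}

```text
time: 29.18
tool_pos: [0.4833, 0.3695, 0.0837]
tool_rot: [-0.001, -0.117, 0.993, -0.001]
contact_force: [-0.3, -0.0, -1.7]
gripper_width: 0.299
```

>>> {"api": "carry_out", "payload": {
  "moves": [
    [0,0,0,0.002,0,0,0],
    [0,0,0,0.004,0,0,0],
    [0,0,0,0.005,0,0,0],
    [0,0,0,0.005,0,0,0]
  ]
}}

```text
time: 29.52
tool_pos: [0.484, 0.3705, 0.0835]
tool_rot: [0.0, -0.118, 0.993, 0.0]
contact_force: [-0.4, 1.1, -2.9]
gripper_width: 0.297
```

>>> {"api": "carry_out", "payload": {
  "moves": [
    [0,0,0,0.002,0,0,0],
    [0,0,0,0.004,0,0,0],
    [0,0,0,0.004,0,0,0],
    [0,0,0,0.004,0,0,0]
  ]
}}

```text
time: 29.85
tool_pos: [0.4838, 0.3704, 0.0817]
tool_rot: [0.0, -0.118, 0.993, -0.0]
contact_force: [-0.2, -0.1, 1.1]
gripper_width: 0.299
```

>>> {"api": "carry_out", "payload": {
  "moves": [
    [0,0,0,0.002,0,0,0],
    [0,0,0,0.003,0,0,0],
    [0,0,0,0.003,0,0,0],
    [0,0,0,0.003,0,0,0]
  ]
}}

```text
time: 30.18
tool_pos: [0.484, 0.3704, 0.0816]
tool_rot: [0.0, -0.118, 0.993, -0.0]
contact_force: [-3.4, -0.7, 6.8]
gripper_width: 0.3
```

```bash
python3 -c "
from h import *
sc=grab('scene','s13.png');plan()
x0,y0=440,200
k=cv2.resize(sc[y0:y0+110,x0:x0+110],(600,600),interpolation=cv2.INTER_CUBIC)
cv2.imwrite('pics/g12.png',np.clip(k[:,:,::-1]*1.8,0,255).astype(np.uint8))"
```

```text
t 30.23 p [0.484  0.3704 0.0816] tilt/yang [ 0. -0. -1.] 1.807 F [-3.4 -0.9  7.3] g 0.297
```

View pics/g12.png

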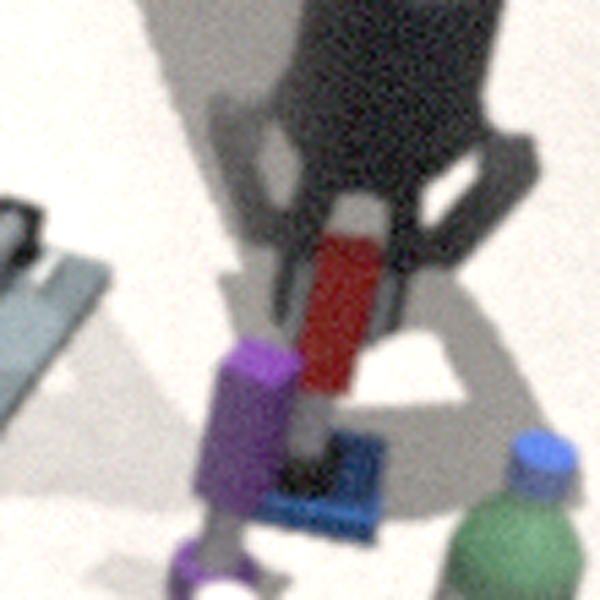

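The foot is on the tray floor (z 0.0816, same as at the grasp) and the tool is upright. Releasing and rising clear.

>>> {"api": "carry_out", "payload": {
  "moves": [
    [0.35,0,0,-0.002,0,0,0],
    [0.4,0,0,-0.002,0,0,0],
    [0.5,0,0,-0.002,0,0,0],
    [0.65,0,0,-0.002,0,0,0],
    [0.8,0,0,-0.002,0,0,0],
    [0.8,0,0,-0.002,0,0,0],
    [0.8,0,0,-0.03,0,0,0],
    [0.8,0,0,-0.08,0,0,0]
  ]
}}

```text
time: 30.9
tool_pos: [0.4817, 0.369, 0.1095]
tool_rot: [-0.003, -0.118, 0.993, -0.002]
contact_force: [-0.4, -0.2, -0.2]
gripper_width: 0.803
```

>>> {"api": "carry_out", "payload": {
  "moves": [
    [0.8,0,0,-0.08,0,0,0],
    [0.8,0,0,-0.16,0,0,0],
    [0.8,0,0,-0.24,0,0,0],
    [0.8,0,0,-0.32,0,0,0],
    [0.8,0,0,-0.32,0,0,0]
  ]
}}

```text
time: 31.32
tool_pos: [0.4868, 0.3721, 0.2501]
tool_rot: [0.006, -0.118, 0.993, 0.003]
contact_force: [1.7, -0.3, 0.9]
gripper_width: 0.803
```

```bash
python3 -c "
from h import *
plan((.42,.05,.28,1.6),(.40,-.2,.28,1.473))"
```

```text
t 31.32 p [0.4868 0.3721 0.2501] tilt/yang [ 0.012  0.007 -1.   ] 1.807 F [ 1.7 -0.3  0.9] g 0.803
[ 0.349 -0.744 -0.082] [0.01  0.026 0.413] rows 8
[ 0.068 -0.623  0.   ] [0.    0.    0.254] rows 7
```

>>> {"api": "carry_out", "payload": {
  "moves": [
    [0.8,0.349,-0.744,-0.082,0,0,0.413],
    [0.8,0.349,-0.744,-0.082,0,0,0.413],
    [0.8,0.349,-0.744,-0.082,0,0,0.413],
    [0.8,0.349,-0.744,-0.082,0,0,0.413],
    [0.8,0.349,-0.744,-0.082,0,0,0.413],
    [0.8,0.349,-0.744,-0.082,0,0,0.413],
    [0.8,0.349,-0.744,-0.082,0,0,0.413],
    [0.8,0.349,-0.744,-0.082,0,0,0.413]
  ]
}}

```text
time: 31.98
tool_pos: [0.4165, 0.0465, 0.2738]
tool_rot: [0.001, -0.015, 1.0, -0.001]
contact_force: [1.2, 0.0, -0.6]
gripper_width: 0.8
```

>>> {"api": "carry_out", "payload": {
  "moves": [
    [0.8,0.068,-0.623,0,0,0,0.254],
    [0.8,0.068,-0.623,0,0,0,0.254],
    [0.8,0.068,-0.623,0,0,0,0.254],
    [0.8,0.068,-0.623,0,0,0,0.254],
    [0.8,0.068,-0.623,0,0,0,0.254],
    [0.8,0.068,-0.623,0,0,0,0.254],
    [0.8,0.068,-0.623,0,0,0,0.254],
    [0.8,0.068,-0.623,0,0,0,0.254]
  ]
}}

```text
time: 32.65
tool_pos: [0.3968, -0.2035, 0.2734]
tool_rot: [-0.0, 0.051, 0.999, -0.0]
contact_force: [0.5, 0.8, 0.5]
gripper_width: 0.802
```

```bash
python3 -c "
from h import *
np.set_printoptions(precision=4,suppress=True)
grab('scene');sc=grab('scene','s14.png');tp=grab('top','t14.png');plan()
for s,c,r in blobs(tp,(5,150,90),(18,255,255),(190,225,330,360)): print('cap',s,c,onplane('top',[c],.052))
for s,c,r in blobs(tp,(0,0,0),(180,255,60),(190,305,310,350)): print('tail',s,c,onplane('top',[c],.04))
for s,c,r in blobs(tp,(0,120,115),(10,255,255),(115,255,165,300),15): print('tool',s,c,onplane('top',[c],.124))
print('lane caps',[(l+.053*np.array([.9952,-.0978])).round(4).tolist() for l in np.array([[.5055,.2006],[.4909,.0497]])])
k=np.zeros((600,800,3),np.uint8)
k[:300]=cv2.resize(tp[228:348,105:305][:, :],(800,480),interpolation=cv2.INTER_CUBIC)[:300]
k[300:]=cv2.resize(sc[230:305,335:535],(800,300),interpolation=cv2.INTER_CUBIC)
cv2.imwrite('pics/g14.png',np.clip(k[:,:,::-1]*1.7,0,255).astype(np.uint8))"
```

```text
t 32.8 p [ 0.3976 -0.2008  0.2733] tilt/yang [-0.    -0.001 -1.   ] 1.474 F [ 0.2 -0.4 -0.9] g 0.801
cap 221 [222.1041 249.4163] [[0.5571 0.1936 0.052 ]]
cap 210 [286.2381 257.6571] [[0.544  0.0431 0.052 ]]
tail 66 [211.0152 327.6818] [[0.3759 0.2085 0.04  ]]
tail 60 [275.5333 336.6   ] [[0.3629 0.0591 0.04  ]]
tool 95 [136.2211 274.5158] [[0.4804 0.3678 0.124 ]]
lane caps [[0.5582, 0.1954], [0.5436, 0.0445]]
```

View pics/g14.png

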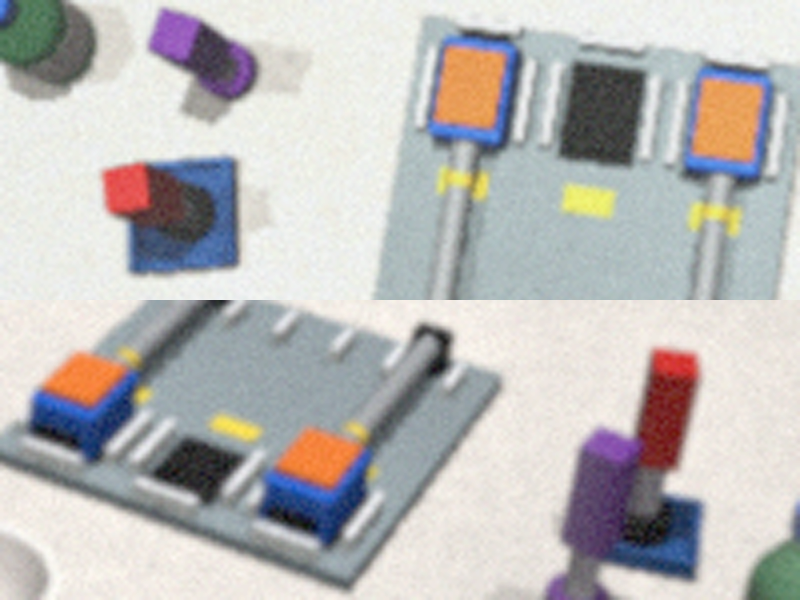

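Both probes lie in their lanes with flush covers, and the tool stands upright in its tray within a few mm of centre. Handing in.

```bash
python3 -c "
from plant import manip
print(manip.job_done())"
```

```text
the job is handed in; nothing more can be done
None
```

Both probes on the bench are docked and their covers are pressed home. The seating tool is back upright in its blue tray, and I handed the job in at about 33 s of the 210 s. There were only two probes; no third was present.

- **Docking:** I carried each probe level by its yellow band, one into lane 1 and the other into lane 3. I checked that both covers were still up before picking up the tool.
- **Pressing:** The tool foot pushed each cover down about 10 mm until it stopped hard, at roughly 10–14 N straight down, with up to 7 N sideways during the push. The gripper never pressed a cover.
- **Last checks from the top camera:**
  - **Covers:** their centres are within about 2 mm of where the lanes put them, and both look flush and level.
  - **Tool:** it measures about 3 mm from the tray centre.
  - **Robot:** it is clear of everything, about 0.27 m above the bench.
- **Disagreement between cameras:** The scene camera read positions 4–5 mm further out in x for the covers before pressing, and 8–10 mm nearer in x for the tool handle before I gripped it. In each case I trusted the top camera for x; contact at the expected height confirmed the tool's length.
- **Not measured:** I judged the covers' levelness by eye from the pictures. I also did not measure the bystanders' final positions, but the robot was never sent near them.

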